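# Set the peg caddy out on the loading mat

## Robot

A 6-joint arm with a two-finger parallel gripper is mounted at the origin on the work surface. World frame = base frame: x ahead of the robot, y to its left, z up, the work surface at z = 0. Lengths are in m, angles in rad, forces in N, time in s.
With the tool pointing down it reaches from about 0.35 to 0.725 m from the base axis. Payload 6 kg.
Tool frame: the origin (TCP) lies midway between the tips of the shut fingers; the grasp point (between the pads) lies 19 mm behind it (ctrl.tcp_to_grasp is the distance from the TCP to the grasp point, in m); z points along the fingers, x is the direction in which the jaws open and shut, and the axes are right-handed (so a half turn about z gives the same grasp; the last joint's range is limited). The gripper opens to 85 mm and grips with 20 to 120 N. Pads are 22 mm wide; open, the fingers measure 114 mm over their backs; the gripper's body (76 mm by 85 mm) begins 54 mm behind the grasp point. The pads swing forward as they close: fully open they stand 13 mm farther back than shut.
Start: joints at [1.62, 0.04, 0.085, 0, -1.615, -0.334], TCP at [0.169, 0.576, 0.201] pointing down, gripper open.
Joint ranges: [-2.56, 2.56], [-1.29, 2.01], [-1.08, 1.49], [-3.29, 1.98], [-2.81, -0.18], [-2.99, 2.99]. Speed limits (rad/s): [2.57, 2.57, 3.01, 3.14, 3.14, 3.14].

## Interface

Orientations are given as a unit quaternion [w, x, y, z].
In Python, from rig import ctrl, optics gives the robot as it stands.
- The arm moves only by the tool step_arm, never from a script. Its argument "rows" is a list of rows, each an object with "jaw": the gripper's target within -1 to 1 (fully open at 1, half-way at 0, shut at -1); "travel": the shift along the tool's x, y, z in cm, a list of three; "roll": the turn about the tool's z in rad. In form: [{"jaw": jaw, "travel": [tx, ty, tz], "roll": roll}, ...]. A call has 1 to 8 rows; each row is the pose to reach, as a shift and turn from the pose commanded when the call began, along the tool's axes at that moment; what a row does not reach only later rows make up. A row lasts 1/8 s, in which the tool goes at most 62.5 mm and 10.7 degrees, less where a joint would pass 70% of its speed; a pose out of reach is approached as far as the arm can. A call with a gripper value outside its range is refused whole. The fingers move at their own pace and stop on an object; "grip_force" is the grip in N (left out, the last holds). Time passes only in rows, so rows that repeat a pose let the fingers close. It gives the time, the measured TCP pose, the force and the opening at its end, in the units of the state.
- ctrl.get_obs(): the state, without advancing time (a new reading comes with each control period).
- optics.get_image(name): name is "scene" or "top"; returns a dict with "img" (384x512x3 uint8, red, green, blue), "intrinsics" (3x3 intrinsics, pixels), "D" ([k1, k2, p1, p2, k3] as OpenCV has them; the pictures are not rectified), "T" (4x4, takes a point from camera to world coordinates). Camera axes: x right, y down, z forward; pixel columns grow to the right and rows downward; lengths in m; the calibration is good to about 2 mm. A picture is of the moment at which its call begins. There is no depth.
- ctrl.close_job(): hands the job in, once; it reports no verdict.
The state is a dict: "t": time; "q": joint angles; "qd": joint speeds; "joint_efforts": joint torques, N m; "tcp_pos": TCP position; "ee_rot": TCP orientation; "ft_force": force on the tool from outside, world axes, zero at the start; "wrist_torque": the same for the moment, N m; "opening": finger opening in m.
Only numpy, scipy, OpenCV 4.12 (cv2) and the standard library are available. Lean on these libraries where they do the work, as an engineer would, in place of code of your own. Each camera call takes 0.05 s, during which the arm holds its last target.

## Task

Lift the camp lantern off the black mat by its wire bail and stand it gently in the middle of the round cork disc. Then lift the grey peg caddy by its black handle, keep it level so that the four pegs stay in, and set it down gently in the middle of the freed mat, square with it and with the orange latch on the side of the yellow stripe. Keep the lantern upright on the way and leave everything else on the bench where it is.

Things in the scene. Friction and masses are not known exactly. Their poses are not given: they have to be found in the camera images.
- mat: black rubber mat fixed to the bench, 210 (its x) by 135 (its y), 3 thick; origin at the centre of its underside; a yellow stripe runs along its +y long edge. (Fixed equipment, up to 340 high, stands more than 500 to the left and right of the robot and, up to 130 high, more than 820 ahead.)
- mat_stripe (a point): middle of the yellow stripe, 57 from the mat's centre along the mat's +y
- disc: round cork disc fixed to the bench, 130 diameter, 6 thick; origin at the centre of its underside
- lantern: green and white camp lantern, 84 diameter (too thick to take by the body), body 115 high, 0.43 kg; origin at the centre of its underside, z up; starts standing on the mat
- lantern_bail: the lantern's stiff wire bail (fixed upright arch, wire 10 thick) in the lantern's x-z plane, 70 wide; its straight top bar runs 40 along the lantern's x with its centre line 162 above the underside; same origin and axes as the lantern
- bail_mid (a point): middle of the bail's top bar, 162 above the lantern's underside
- caddy: open grey plastic peg caddy, 175 (its x) by 100 (its y), walls 55 high, 0.38 kg plus pegs; origin at the centre of its underside, z up; orange latch on its +y long side
- caddy_handle: the caddy's fixed arch handle; black grip 100 long along the caddy's x, 18 wide, 18 high, centre 128 above the underside (free room below and beside it down to 55); same origin and axes as the caddy
- handle_mid (a point): centre of the black grip, 128 above the caddy's underside
- latch (a point): middle of the orange latch plate (45 wide, 34 high, with a tab folded 18 in over the rim), 55 from the caddy's centre along its +y, 36 above the underside
- peg1: aluminium Y-peg 1 of the four lying loose in the caddy along its x, 150 long, 17 wide, 15 high; origin under its middle
- peg2: aluminium Y-peg 2 of the four lying loose in the caddy along its x, 150 long, 17 wide, 15 high; origin under its middle
- peg3: aluminium Y-peg 3 of the four lying loose in the caddy along its x, 150 long, 17 wide, 15 high; origin under its middle
- peg4: aluminium Y-peg 4 of the four lying loose in the caddy along its x, 150 long, 17 wide, 15 high; origin under its middle
- peg5: loose aluminium Y-peg lying on the bench (150 long, about 17 wide, 15 high); bystander, origin under its middle
- peg6: second loose aluminium Y-peg lying on the bench (150 long); bystander, origin under its middle
- orange_peg1: orange plastic peg, 146 long, T-head 34 wide at its -x end, 19 high, lying; bystander, origin under its middle
- orange_peg2: second orange plastic peg, as the first; bystander, origin under its middle
- mallet: red-headed mallet lying along its x, 265 long, head 90 wide and 56 high at its +x end; bystander, origin under its middle
- puller: steel peg-puller hook lying flat along its x, 175 long, 12 thick, black T-bar 82 wide at its -x end; bystander, origin under its middle
- mug: blue enamel mug, 76 diameter, 80 high, handle at its +y; bystander, origin under its middle
- flask: steel vacuum flask standing upright, 70 diameter, 180 high: the tallest thing between the task's places; bystander, origin under its middle
Not all that is in view belongs to the job. Of the things that look like the mat, the larger one is meant.

How it is judged:
By the outcome, as a careful person would: the job done as asked, in the order asked, and still so for the second after the job is handed in, with the robot touching nothing.
It also fails if it takes over 67 s, if anything falls off the work surface, if the arm or the gripper's body presses on something with over 40 N, if the wrist force passes 120 N, or if a joint passes its speed limit or range.

## Working session

There is one attempt and no reset: what is moved stays moved. The work goes in short steps, Python scripts to look and compute and a tool call to move; the robot and the scene stay as the last step left them, time stands still between calls to the robot, and variables do not carry over. Pictures are saved under pics/ and viewed, and the job is handed in when it is done.

Besides the shell and the picture viewer there is one more tool, called after "Request:" as name([rows], argument=value, ...), one row to a line, values as JSON. step_arm: Moves the arm, as the interface text tells. Its arguments: {"type":"object","properties":{"rows":{"type":"array","items":{"type":"object","properties":{"jaw":{"type":"number"},"travel":{"type":"array","items":{"type":"number"}},"roll":{"type":"number"}}}},"grip_force":{"type":"number"}},"required":["rows"]}

```bash
mkdir -p pics; ls
python3 - <<'E'
from rig import ctrl, optics
import cv2,numpy as np
for n in ("scene","top"):
    d=optics.get_image(n)
    cv2.imwrite(f"pics/{n}0.png",cv2.resize(d["img"][:,:,::-1],(800,600),interpolation=cv2.INTER_CUBIC))
    cv2.imwrite(f"pics/raw_{n}0.png",d["img"][:,:,::-1])
    np.savez(f"{n}0.npz",K=d["intrinsics"],D=d["D"],T=d["T"])
    print(n,d["intrinsics"],d["D"],d["T"])
o=ctrl.get_obs();print(o, ctrl.tcp_to_grasp)
E
```

```text
pics
scene [[358.97047907   0.         255.50402076]
 [  0.         358.97047907 194.62045789]
 [  0.           0.           1.        ]] [-0.01252173  0.          0.          0.          0.        ] [[-0.63173544  0.54850373 -0.54777185  1.0565434 ]
 [ 0.77501322  0.43206916 -0.46116239  0.47832705]
 [-0.01627397 -0.71586305 -0.69805104  0.84006166]
 [ 0.          0.          0.          1.        ]]
top [[401.00663534   0.         258.19027504]
 [  0.         401.00663534 191.20241372]
 [  0.           0.           1.        ]] [0.02755181 0.         0.         0.         0.        ] [[-0.01223655 -0.97692549  0.2132296   0.22718683]
 [-0.99991991  0.01126606 -0.00576598  0.0047617 ]
 [ 0.00323068 -0.21328308 -0.9769851   1.34984957]
 [ 0.          0.          0.          1.        ]]
{'t': 0.1, 'q': array([ 1.61972239e+00,  4.07699701e-02,  8.39503553e-02, -4.20056624e-04,
       -1.61550879e+00, -3.33724094e-01]), 'qd': array([ 0.0007362 , -0.00175703,  0.00126042,  0.0010085 ,  0.00079991,
       -0.00081282]), 'joint_efforts': array([-5.03991265e-03, -3.69346654e+01,  3.48277080e+01,  6.95176363e+00,
       -4.73570108e-03, -3.00608903e-06]), 'tcp_pos': array([0.16839575, 0.57553545, 0.19998797]), 'ee_rot': array([-6.02658998e-04, -5.99605551e-01,  8.00295291e-01, -5.17343851e-04]), 'ft_force': array([ 0.18602298, -0.01905545, -0.14272491]), 'wrist_torque': array([-0.08262376,  0.0498947 , -0.0036609 ]), 'opening': 0.08543223573361093} 0.0187
```

View pics/scene0.png

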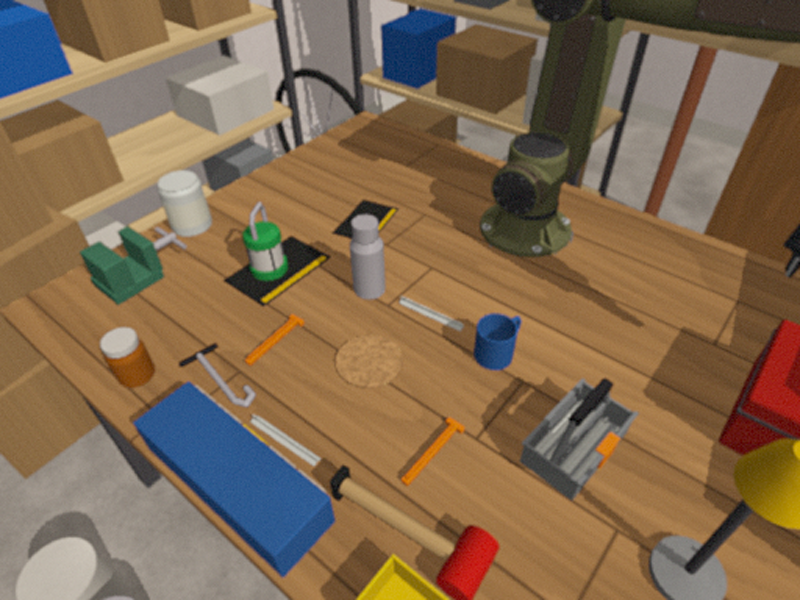

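View pics/top0.png

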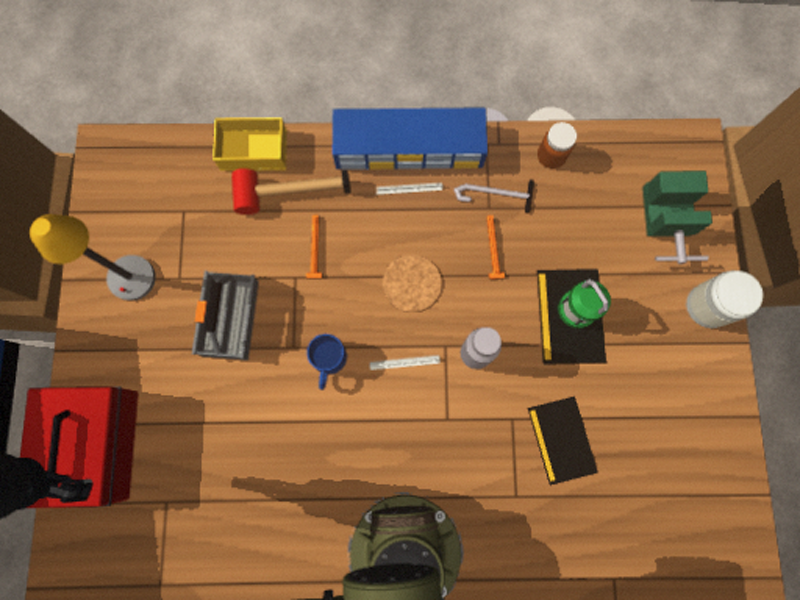

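The pictures show two black mats with a yellow stripe, at top (572,316) and (563,440) of 800x600. The one at (572,316) is larger and carries the lantern, so it is the one meant. The caddy is at (225,316) with its latch on the left at (201,312), and the cork disc is at (412,283). The flask stands at (481,348), between the places. Next I take enlarged crops.

Run:
```python
import cv2,numpy as np
def crop(n,u0,v0,u1,v1,s,out):
    im=cv2.imread(f"pics/raw_{n}0.png")[v0:v1,u0:u1]
    im=cv2.resize(im,None,fx=s,fy=s,interpolation=cv2.INTER_CUBIC)
    for u in range((u0+9)//10*10,u1,10):
        cv2.line(im,((u-u0)*s,0),((u-u0)*s,6),(255,255,255),1); 
        if u%20==0: cv2.putText(im,str(u),((u-u0)*s+1,16),0,.38,(255,255,255),1)
    for v in range((v0+9)//10*10,v1,10):
        cv2.line(im,(0,(v-v0)*s),(6,(v-v0)*s),(255,255,255),1); cv2.putText(im,str(v),(8,(v-v0)*s+4),0,.38,(255,255,255),1)
    cv2.imwrite(out,im); print(im.shape)
crop("top",338,166,402,238,8,"pics/c_t_lant.png")
crop("top",120,168,170,236,8,"pics/c_t_cad.png")
crop("scene",140,120,220,200,7,"pics/c_s_lant.png")
crop("scene",326,236,412,320,7,"pics/c_s_cad.png")
crop("top",238,156,292,204,8,"pics/c_t_disc.png")
crop("scene",206,206,264,252,8,"pics/c_s_disc.png")
```

```text
(576, 512, 3)
(544, 400, 3)
(560, 560, 3)
(588, 602, 3)
(384, 432, 3)
(368, 464, 3)
```

View pics/c_t_lant.png

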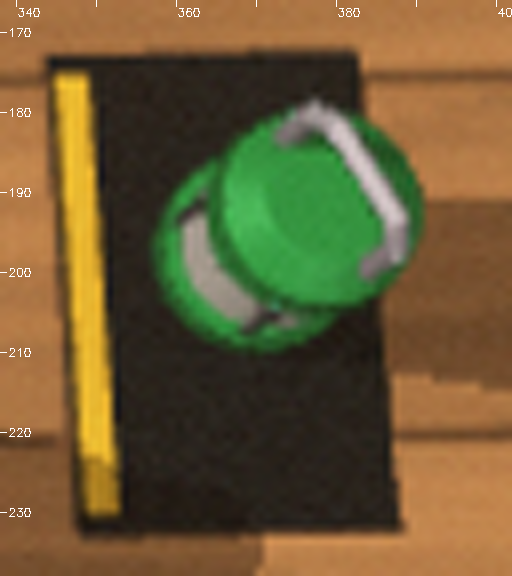

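View pics/c_t_cad.png

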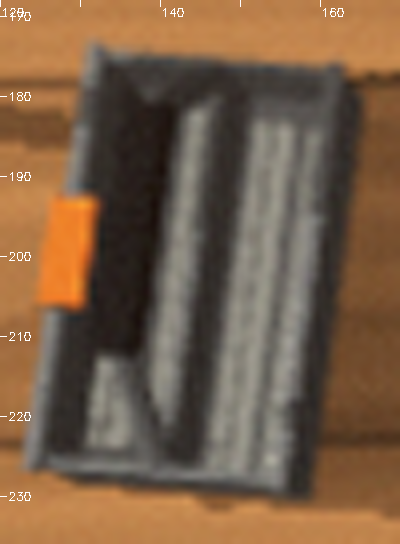

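View pics/c_s_lant.png

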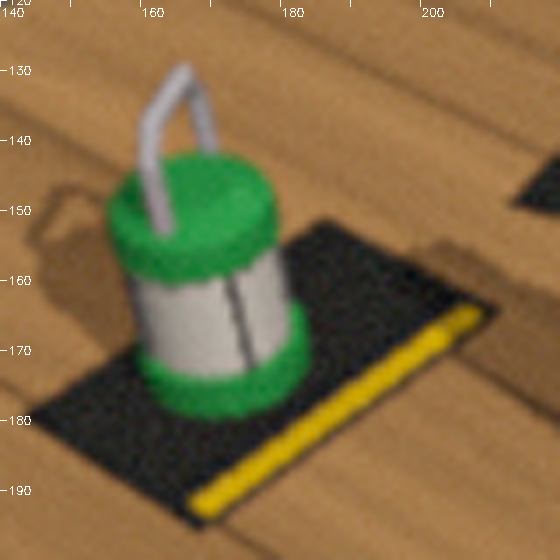

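View pics/c_s_cad.png

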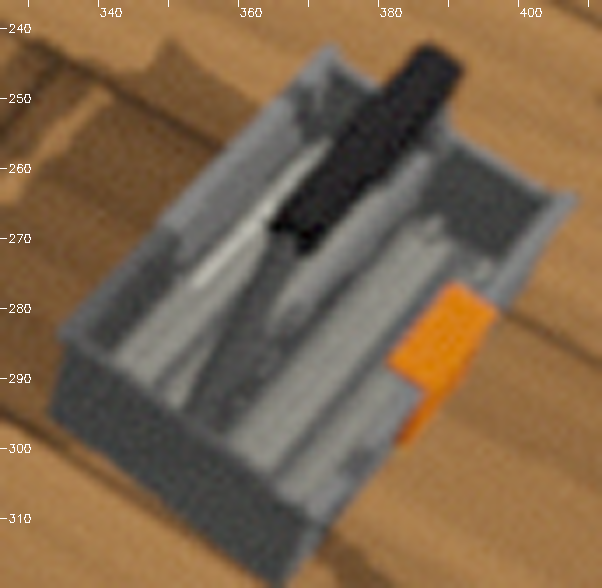

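View pics/c_t_disc.png

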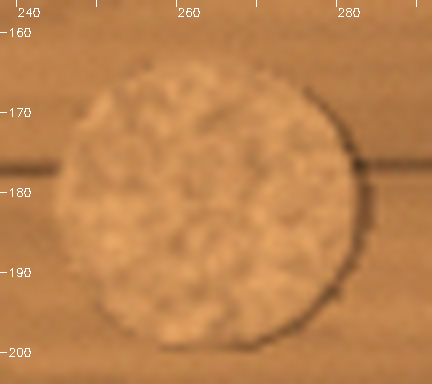

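View pics/c_s_disc.png

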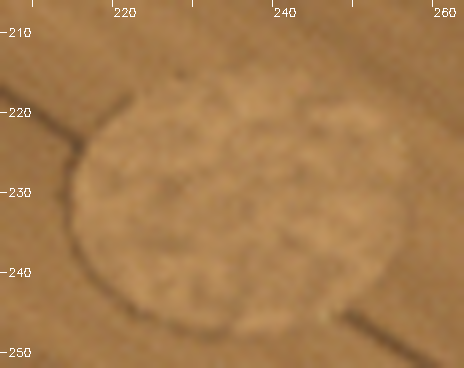

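```bash
cat > h.py <<'E'
import cv2,numpy as np
from scipy.optimize import least_squares
def load(n,i=0):
    z=np.load(f"{n}{i}.npz"); return z["K"],z["D"],z["T"]
def ray(n,p,i=0):
    K,D,T=load(n,i); q=cv2.undistortPoints(np.array([[p]],float),K,D)[0,0]
    d=T[:3,:3]@np.array([*q,1]); return T[:3,3],d/np.linalg.norm(d)
def tri(pt,ps):
    A=np.zeros((3,3));b=np.zeros(3);L=[]
    for n,p in(("top",pt),("scene",ps)):
        c,d=ray(n,p);P=np.eye(3)-np.outer(d,d);A+=P;b+=P@c;L.append((c,P))
    x=np.linalg.solve(A,b);return x,[round(1e3*np.linalg.norm(P@(x-c)),1) for c,P in L]
def onz(n,p,z,i=0):
    c,d=ray(n,p,i);return c+d*(z-c[2])/d[2]
def proj(n,X,i=0):
    K,D,T=load(n,i);Ti=np.linalg.inv(T)
    return cv2.projectPoints(np.atleast_2d(np.array(X,float)),cv2.Rodrigues(Ti[:3,:3])[0],Ti[:3,3],K,D)[0][:,0]
E
python3 - <<'E'
from h import *
np.set_printoptions(precision=4,suppress=True)
a=tri((378.6,180.4),(161.4,137.9));b=tri((387.1,193.5),(166.7,130.3));print("bar",a,b,(a[0]+b[0])/2,np.linalg.norm(a[0]-b[0]),np.arctan2(*(a[0]-b[0])[1::-1]))
mt=[(343.9,173.3),(382.6,172.5),(388.4,232.3),(348,232.6)];ms=[(168.3,195.4),(145.4,179.3),(186.4,151.4),(211,164.3)]
for p,q in zip(mt,ms):print("mat",tri(p,q),onz("top",p,.003)[:2],onz("scene",q,.003)[:2])
print("disc",tri((263.8,181.5),(235.9,231.5)),onz("top",(263.8,181.5),.006),onz("scene",(235.9,231.5),.006))
p=tri((138.8,180.1),(387.5,129/7+236-9.5));
h1=tri((138.7,180.2),(387.7,244.9));h2=tri((134.4,212.1),(368.1,269.1));print("grip",h1,h2,(h1[0]+h2[0])/2)
print("rim",[onz("top",p,.055)[:2] for p in [(132.1,173.6),(162.8,176.8),(157.5,229.3),(123.8,226.1)]])
rs=[(408,265),(373,243),(335,283.5),(371,311)]
print("rims",[onz("scene",p,.055)[:2] for p in rs])
E
```

```text
bar (array([ 0.5147, -0.3677,  0.1693]), [np.float64(0.8), np.float64(0.8)]) (array([ 0.474 , -0.3903,  0.1673]), [np.float64(0.3), np.float64(0.3)]) [ 0.4943 -0.379   0.1683] 0.04662131698850876 0.5078288479548149
mat (array([ 0.5824, -0.3025,  0.0015]), [np.float64(1.0), np.float64(1.0)]) [ 0.5813 -0.3013] [ 0.5837 -0.3022]
mat (array([ 0.5805, -0.4331,  0.0019]), [np.float64(3.2), np.float64(3.2)]) [ 0.5825 -0.4353] [ 0.5799 -0.4284]
mat (array([ 0.3752, -0.4398, -0.0028]), [np.float64(0.6), np.float64(0.6)]) [ 0.375  -0.4384] [ 0.3797 -0.4328]
mat (array([ 0.376 , -0.304 ,  0.0018]), [np.float64(0.8), np.float64(0.8)]) [ 0.3753 -0.3031] [ 0.3772 -0.3037]
disc (array([ 0.5568, -0.0234, -0.0027]), [np.float64(0.3), np.float64(0.3)]) [ 0.5545 -0.0229  0.006 ] [ 0.5621 -0.0185  0.006 ]
grip (array([0.5085, 0.3689, 0.2013]), [np.float64(20.8), np.float64(20.8)]) (array([0.4556, 0.3801, 0.0493]), [np.float64(24.1), np.float64(24.1)]) [0.482  0.3745 0.1253]
rim [array([0.5745, 0.4155]), array([0.5624, 0.3135]), array([0.3876, 0.3238]), array([0.3994, 0.4325])]
rims [array([0.3984, 0.4356]), array([0.3884, 0.3323]), array([0.5637, 0.3157]), array([0.5757, 0.419 ])]
```

Run:
```python
from h import *
np.set_printoptions(precision=4,suppress=True)
h1=tri((138.7,180.2),(368.1,269.1));h2=tri((134.4,212.1),(387.7,244.9));print("grip",h1,h2,(h1[0]+h2[0])/2,np.linalg.norm(h1[0]-h2[0]))
# caddy fit: rim corners
C=np.array([(.0875,.05),(.0875,-.05),(-.0875,-.05),(-.0875,.05)])
t=np.array([(132.1,173.6),(162.8,176.8),(157.5,229.3),(123.8,226.1)]);s=np.array([(371,311),(335,283.5),(373,243),(408,265)])
def pl(p,L,z):
    c,s_=np.cos(p[2]),np.sin(p[2]);return np.c_[L@np.array([[c,s_],[-s_,c]])+p[:2],np.full(len(L),z)]
for nm,L,z,t,s,p0 in (("caddy",C,.055,t,s,(.48,.37,-.09)),("mat",C*[.105/.0875,.0675/.05],.003,np.array([(343.9,173.3),(382.6,172.5),(388.4,232.3),(348,232.6)]),np.array([(168.3,195.4),(145.4,179.3),(186.4,151.4),(211,164.3)]),(.48,-.37,0.))):
  for m in ("t","s","ts"):
    f=lambda p:np.r_[(proj("top",pl(p,L,z))-t).ravel()*("t" in m),(proj("scene",pl(p,L,z))-s).ravel()*("s" in m)]
    r=least_squares(f,p0);print(nm,m,r.x,np.abs(r.fun).max())
print("flask top",tri((484/800*512,340*.64),(365/800*512,222*.64)))
# overlays
def ov(n,out,crop,k):
    im=cv2.imread(f"pics/raw_{n}0.png");u0,v0,u1,v1=crop
    im=cv2.resize(im[v0:v1,u0:u1],None,fx=k,fy=k,interpolation=cv2.INTER_CUBIC)
    a=np.linspace(0,2*np.pi,60)
    P=np.c_[DX+.065*np.cos(a),DY+.065*np.sin(a),0*a+.006]
    q=(proj(n,P)-[u0,v0]+.5)*k
    cv2.polylines(im,[q.astype(np.int32)],True,(255,255,0),1);cv2.imwrite(out,im)
DX,DY=.5575,-.0215
ov("top","pics/o1.png",(230,150,300,210),6);ov("scene","pics/o2.png",(200,200,270,260),6)
a=cv2.imread("pics/o1.png");b=cv2.imread("pics/o2.png");cv2.imwrite("pics/o12.png",np.vstack([a,b])[:,:] if 0 else np.hstack([a,b])[:,:800])
```

```text
grip (array([0.5318, 0.3708, 0.132 ]), [np.float64(1.4), np.float64(1.4)]) (array([0.4329, 0.3778, 0.1279]), [np.float64(1.0), np.float64(1.0)]) [0.4824 0.3743 0.13  ] 0.09928162459898551
caddy t [ 0.481   0.3713 -0.0858] 1.5971546324283281
caddy s [ 0.4819  0.3759 -0.096 ] 1.0140638287110733
caddy ts [ 0.4815  0.3743 -0.0912] 2.6728915115134555
mat t [ 0.4786 -0.3695  0.0085] 0.6787173321205842
mat s [ 0.4794 -0.3674  0.0086] 2.1408544434525822
mat ts [ 0.4787 -0.3689  0.0088] 2.25297550267274
flask top (array([ 0.4019, -0.154 ,  0.1831]), [np.float64(1.9), np.float64(1.9)])
```

View pics/o12.png

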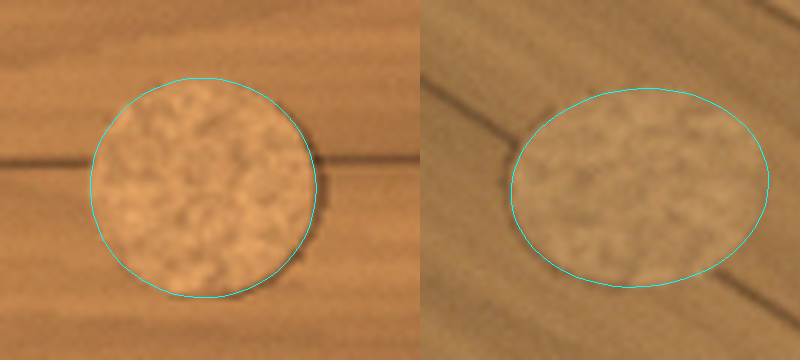

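```bash
cat >> h.py <<'E'
def quat2R(q):
    from scipy.spatial.transform import Rotation as R
    return R.from_quat([q[1],q[2],q[3],q[0]]).as_matrix()
def go(target,yaw=None):
    "travel cm in tool axes and roll to reach world target/tool-x yaw"
    from rig import ctrl
    o=ctrl.get_obs();R=quat2R(o["ee_rot"]);y0=np.arctan2(R[1,0],R[0,0])
    d=R.T@(np.array(target)-o["tcp_pos"])*100
    r=None if yaw is None else -((yaw-y0+np.pi)%(2*np.pi)-np.pi)
    print("t",o["t"],"tcp",o["tcp_pos"].round(4),"yaw",round(y0,4),"tilt",R[2].round(4),"F",o["ft_force"].round(2),"open",round(o["opening"],4),"q",o["q"].round(2))
    print("travel cm",d.round(2),"dist mm",round(np.linalg.norm(d)*10),"roll",r)
E
python3 - <<'E'
from h import *
print(onz("top",(382.85,186.95),.165),onz("scene",(164.05,134.1),.165))
go((.53,.12,.30),-1.856-1.3)
E
```

```text
[ 0.4946045  -0.37963747  0.165     ] [ 0.49203191 -0.38368462  0.165     ]
t 0.1 tcp [0.1684 0.5755 0.2   ] yaw -1.8556 tilt [ 1.6e-03 -1.0e-04 -1.0e+00] F [ 0.19 -0.02 -0.14] open 0.0854 q [ 1.62  0.04  0.08 -0.   -1.62 -0.33]
travel cm [ 33.58 -47.5   -9.94] dist mm 590 roll 1.3004240123822255
```

Request:
step_arm([
  {"jaw": 1,"travel": [2,-3,-5],"roll": 0.1},
  {"jaw": 1,"travel": [5.5,-8,-9],"roll": 0.25},
  {"jaw": 1,"travel": [9,-12.7,-9.9],"roll": 0.4},
  {"jaw": 1,"travel": [12.5,-17.5,-9.9],"roll": 0.55},
  {"jaw": 1,"travel": [16,-22.5,-9.9],"roll": 0.7},
  {"jaw": 1,"travel": [19.5,-27.5,-9.9],"roll": 0.85},
  {"jaw": 1,"travel": [23,-32.5,-9.9],"roll": 1.0},
  {"jaw": 1,"travel": [26,-37,-9.9],"roll": 1.15},
])

```text
t: 1.1
tcp_pos: [0.4514, 0.2204, 0.2998]
ee_rot: [-0.0, -0.065, 0.998, 0.0]
ft_force: [0.5, 1.1, -0.7]
opening: 0.0852
```

Run:
```python
from h import *
go((.53,.05,.30),-4.204+.9)
```

```text
t 1.1 tcp [0.4514 0.2204 0.2998] yaw -3.0108 tilt [ 1.e-04  1.e-04 -1.e+00] F [ 0.45  1.06 -0.67] open 0.0852 q [ 0.86 -0.18  0.05 -0.   -1.81 -0.73]
travel cm [ -5.57 -17.92  -0.02] dist mm 188 roll 0.2932117317263785
```

Run:
```python
from h import *
go((.494,-.380,.26),-4.204)
```

```text
t 1.1 tcp [0.4514 0.2204 0.2998] yaw -3.0108 tilt [ 1.e-04  1.e-04 -1.e+00] F [ 0.45  1.06 -0.67] open 0.0852 q [ 0.86 -0.18  0.05 -0.   -1.81 -0.73]
travel cm [  3.61 -60.09   3.97] dist mm 603 roll 1.1932117317263784
```

Request:
step_arm([
  {"jaw": 1,"travel": [0.4,-6,0],"roll": 0.12},
  {"jaw": 1,"travel": [0.8,-12,0],"roll": 0.24},
  {"jaw": 1,"travel": [1.1,-18,0],"roll": 0.36},
  {"jaw": 1,"travel": [1.5,-24,0],"roll": 0.48},
  {"jaw": 1,"travel": [1.8,-30,0],"roll": 0.6},
  {"jaw": 1,"travel": [2.2,-36,0],"roll": 0.72},
  {"jaw": 1,"travel": [2.5,-42,0],"roll": 0.84},
  {"jaw": 1,"travel": [2.9,-48,1],"roll": 0.96},
])

```text
t: 2.1
tcp_pos: [0.4869, -0.2592, 0.2902]
ee_rot: [0.001, 0.402, 0.916, 0.0]
ft_force: [1.4, 1.5, 0.5]
opening: 0.0855
```

Run:
```python
from h import *
go((.494,-.380,.24),-4.204)
```

```text
t 2.1 tcp [ 0.4869 -0.2592  0.2902] yaw 2.3137 tilt [-1.e-03  7.e-04 -1.e+00] F [1.44 1.5  0.54] open 0.0855 q [-0.12 -0.06  0.15  0.   -1.78 -0.7 ]
travel cm [-9.37 -7.65  5.03] dist mm 131 roll 0.23447505830722548
```

Request:
step_arm([
  {"jaw": 1,"travel": [-3,-2.5,1],"roll": 0.1},
  {"jaw": 1,"travel": [-6.5,-5.3,2.5],"roll": 0.2},
  {"jaw": 1,"travel": [-8.5,-6.9,4],"roll": 0.234},
  {"jaw": 1,"travel": [-9.4,-7.65,5],"roll": 0.234},
  {"jaw": 1,"travel": [-9.4,-7.65,5],"roll": 0.234},
])

```text
t: 2.72
tcp_pos: [0.4943, -0.378, 0.2386]
ee_rot: [-0.001, 0.505, 0.863, -0.0]
ft_force: [0.2, 0.6, 0.1]
opening: 0.0855
```

```bash
cat >> h.py <<'E'
def snap(i,crops=None):
    from rig import optics
    outs=[]
    for n in ("scene","top"):
        d=optics.get_image(n);im=d["img"][:,:,::-1]
        cv2.imwrite(f"pics/raw_{n}{i}.png",im);np.savez(f"{n}{i}.npz",K=d["intrinsics"],D=d["D"],T=d["T"])
        if crops and n in crops:
            u0,v0,u1,v1=crops[n];k=min(400/(u1-u0),560/(v1-v0));c=cv2.resize(im[v0:v1,u0:u1],None,fx=k,fy=k,interpolation=cv2.INTER_CUBIC)
            for u in range((u0+9)//10*10,u1,10):
                cv2.line(c,(int((u-u0)*k),0),(int((u-u0)*k),5),(255,255,255),1)
                if u%20==0: cv2.putText(c,str(u),(int((u-u0)*k)+1,15),0,.36,(255,255,255),1)
            for v in range((v0+9)//10*10,v1,10):
                cv2.line(c,(0,int((v-v0)*k)),(5,int((v-v0)*k)),(255,255,255),1);cv2.putText(c,str(v),(7,int((v-v0)*k)+4),0,.36,(255,255,255),1)
            outs.append(c)
    H=max(c.shape[0] for c in outs)
    cv2.imwrite(f"pics/snap{i}.png",np.hstack([cv2.copyMakeBorder(c,0,H-c.shape[0],0,0,cv2.BORDER_CONSTANT) for c in outs])[:, :800])
E
python3 - <<'E'
from h import *
snap(1,{"scene":(130,80,220,200),"top":(330,150,420,250)})
go((.494,-.380,.146),-4.204)
E
```

```text
t 2.825 tcp [ 0.4949 -0.3775  0.2408] yaw 2.0848 tilt [-9.e-04  4.e-04 -1.e+00] F [-0.34  0.4   0.72] open 0.0855 q [-0.33  0.11  0.23  0.   -1.69 -0.73]
travel cm [-0.16 -0.21  9.48] dist mm 95 roll 0.0055719590129319485
```

View pics/snap1.png

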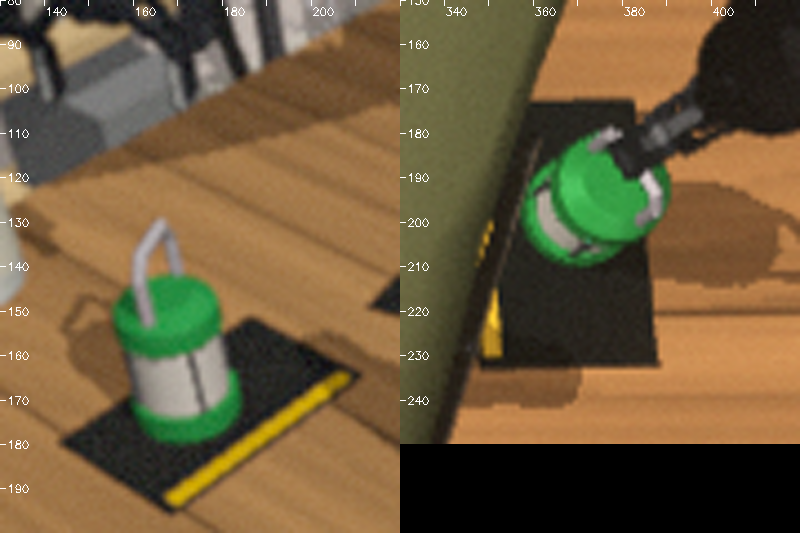

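The lantern still stands on the mat. The open jaws are straddling the bar from above, with a finger visible at top (378,187). Next I descend and grip.

Request:
step_arm([
  {"jaw": 1,"travel": [-0.1,-0.15,3],"roll": 0.005},
  {"jaw": 1,"travel": [-0.1,-0.15,6],"roll": 0.005},
  {"jaw": 1,"travel": [-0.1,-0.15,8.5],"roll": 0.005},
  {"jaw": 1,"travel": [-0.1,-0.15,9.4],"roll": 0.005},
  {"jaw": 1,"travel": [-0.1,-0.15,9.4],"roll": 0.005},
  {"jaw": 0,"travel": [-0.1,-0.15,9.4],"roll": 0.005},
], grip_force=40)

```text
t: 3.58
tcp_pos: [0.4945, -0.3799, 0.1479]
ee_rot: [0.001, 0.507, 0.862, -0.0]
ft_force: [0.2, 0.6, -0.2]
opening: 0.0696
```

Request:
step_arm([
  {"jaw": -0.5,"travel": [0,0,0],"roll": 0},
  {"jaw": -0.6,"travel": [0,0,0],"roll": 0},
  {"jaw": -0.7,"travel": [0,0,0],"roll": 0},
  {"jaw": -1,"travel": [0,0,0],"roll": 0},
  {"jaw": -1,"travel": [0,0,0],"roll": 0},
  {"jaw": -1,"travel": [0,0,0],"roll": 0},
  {"jaw": -1,"travel": [0,0,0],"roll": 0},
  {"jaw": -1,"travel": [0,0,0],"roll": 0},
], grip_force=60)

```text
t: 4.58
tcp_pos: [0.4938, -0.3797, 0.146]
ee_rot: [0.0, 0.507, 0.862, -0.0]
ft_force: [0.7, -0.1, 0.3]
opening: 0.0001
```

Run:
```python
from h import *
snap(2,{"scene":(130,80,220,200),"top":(330,150,420,250)})
go((.494,-.380,.16),-4.204)
```

```text
t 4.675 tcp [ 0.4938 -0.3797  0.146 ] yaw 2.0787 tilt [-1.e-04 -1.e-04 -1.e+00] F [0.41 0.33 0.45] open -0.0001 q [-0.33  0.1   0.05  0.   -1.52 -0.73]
travel cm [-0.03 -0.   -1.4 ] dist mm 14 roll -0.0005190002402741811
```

View pics/snap2.png

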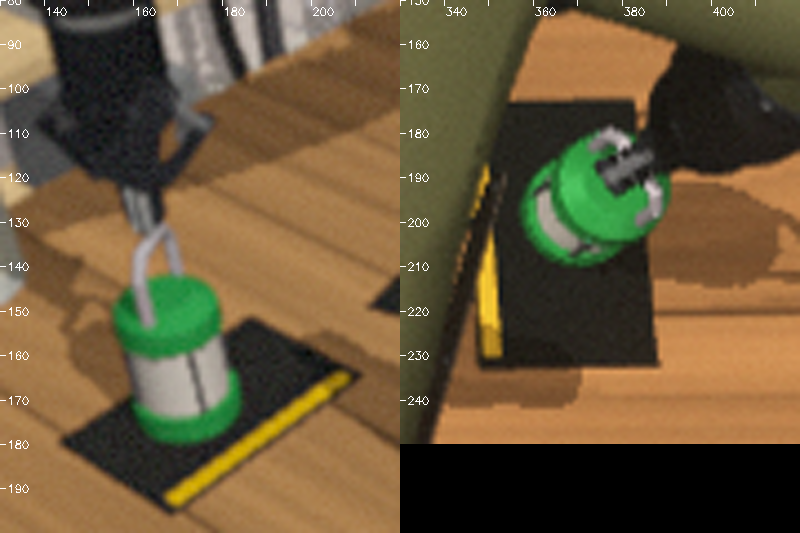

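Run:
```python
from h import *
for z in (.146,.165,.19,.21):
  X=(.4938,-.3797,z);print(z,proj("scene",X,2),proj("top",X,2))
ims=[]
for n,(u0,v0,u1,v1) in (("scene",(145,110,185,160)),("top",(360,170,400,210))):
    c=cv2.resize(cv2.imread(f"pics/raw_{n}2.png")[v0:v1,u0:u1],None,fx=10,fy=10,interpolation=cv2.INTER_CUBIC)
    for z,col in ((.146,(0,0,255)),(.165,(255,255,0)),(.19,(255,0,255))):
        p=(proj(n,(.4938,-.3797,z),2)[0]-[u0,v0]+.5)*10;cv2.circle(c,tuple(p.astype(int)),4,col,-1)
    ims.append(cv2.copyMakeBorder(c,0,500-c.shape[0],0,0,cv2.BORDER_CONSTANT))
cv2.imwrite("pics/z2.png",np.hstack(ims))
```

```text
0.146 [[165.53477919 139.54321157]] [[380.98766167 188.58820135]]
0.165 [[164.43169354 134.77577519]] [[382.89162859 187.20889328]]
0.19 [[162.94270397 128.33801124]] [[385.48805589 185.32819754]]
0.21 [[161.71963526 123.04783617]] [[387.64385751 183.76689015]]
```

View pics/z2.png

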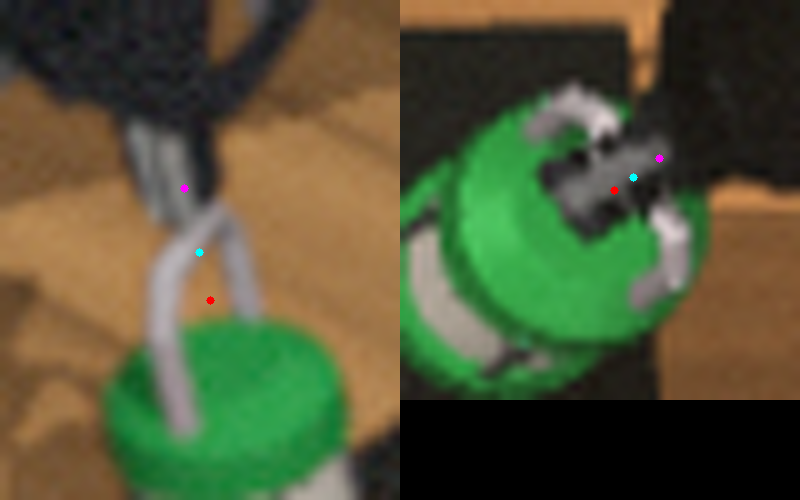

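Run:
```python
from h import *
for t in ((376.7,190.4),(377.5,190)):
  for s in ((162.8,132),(163.5,136),(166,139)): print(t,s,tri(t,s))
```

```text
(376.7, 190.4) (162.8, 132) (array([ 0.49119494, -0.3674176 ,  0.17577218]), [np.float64(13.2), np.float64(13.2)])
(376.7, 190.4) (163.5, 136) (array([ 0.49278321, -0.37029015,  0.16046389]), [np.float64(10.8), np.float64(10.8)])
(376.7, 190.4) (166, 139) (array([ 0.49165126, -0.36982165,  0.14951038]), [np.float64(5.9), np.float64(5.9)])
(377.5, 190) (162.8, 132) (array([ 0.49153259, -0.3689817 ,  0.17562509]), [np.float64(11.9), np.float64(11.9)])
(377.5, 190) (163.5, 136) (array([ 0.49312949, -0.37186338,  0.16032091]), [np.float64(9.5), np.float64(9.5)])
(377.5, 190) (166, 139) (array([ 0.49200603, -0.37138051,  0.14939683]), [np.float64(4.6), np.float64(4.6)])
```

Run:
```python
from h import *
c=np.array((.4945,-.378,.2402));j=np.array((-.489,.872,0))
for s in (-.05,.05):
  for dz in (0,.013): print(s,dz,proj("scene",c+s*j+[0,0,dz],1)[0],proj("top",c+s*j+[0,0,dz],1)[0])
ims=[]
for n,(u0,v0,u1,v1) in (("scene",(130,70,190,140)),("top",(350,150,410,220))):
    k=6;cc=cv2.resize(cv2.imread(f"pics/raw_{n}1.png")[v0:v1,u0:u1],None,fx=k,fy=k,interpolation=cv2.INTER_CUBIC)
    for s,col in ((-.05,(0,0,255)),(.05,(255,255,0)),(0,(255,0,255))):
        p=(proj(n,c+s*j+[0,0,.013*(s!=0)],1)[0]-[u0,v0]+.5)*k;cv2.circle(cc,tuple(p.astype(int)),4,col,-1)
    ims.append(cc)
cv2.imwrite("pics/z1.png",np.hstack(ims))
```

```text
-0.05 0 [144.95802636 113.86213805] [405.05665245 172.57493791]
-0.05 0.013 [144.00279829 110.23448317] [406.7268904  171.38256474]
0.05 0 [175.22890914 116.33100351] [375.67465656 189.64429392]
0.05 0.013 [174.50705311 112.67656511] [377.02232517 188.63604951]
```

View pics/z1.png

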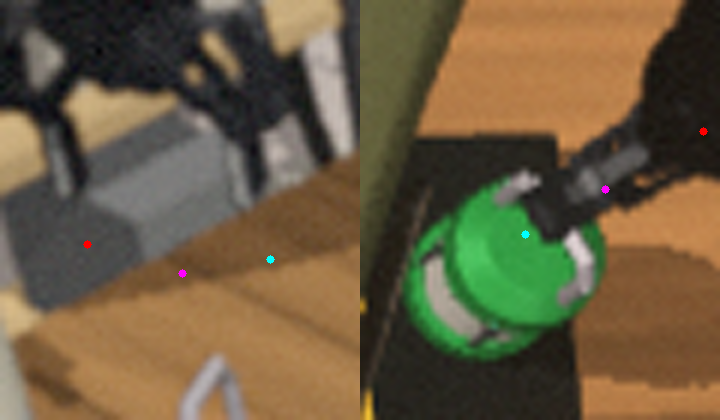

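Run:
```python
from h import *
c=np.array((.4945,-.378,.2402));j=np.array((-.489,.872,0))
print(tri((381,188.5),(171.5,103.5)), c+.05*j+[0,0,.013])
print(tri((381,189),(171.5,104.5)))
ims=[]
for n,(u0,v0,u1,v1) in (("scene",(130,60,230,140)),("top",(345,140,425,220))):
    k=min(400/(u1-u0),9);cc=cv2.resize(cv2.imread(f"pics/raw_{n}1.png")[v0:v1,u0:u1],None,fx=k,fy=k,interpolation=cv2.INTER_CUBIC);ims.append(cv2.copyMakeBorder(cc,0,400-cc.shape[0],0,0,cv2.BORDER_CONSTANT))
cv2.imwrite("pics/z3.png",np.hstack(ims))
```

```text
(array([ 0.46671302, -0.33961213,  0.28047768]), [np.float64(3.5), np.float64(3.5)]) [ 0.47005 -0.3344   0.2532 ]
(array([ 0.46632344, -0.34093562,  0.27636749]), [np.float64(3.6), np.float64(3.6)])
```

View pics/z3.png

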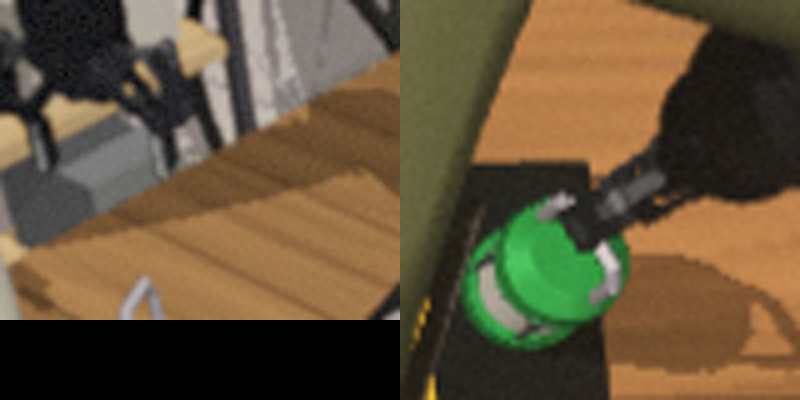

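The jaws shut on nothing (opening 0). In both views the fingertips sit about 25 mm higher than the reported TCP would put them. I raise the arm and measure the shut tips in both views to find that offset.

Request:
step_arm([
  {"jaw": -1,"travel": [0,0,-3],"roll": 0},
  {"jaw": -1,"travel": [0,0,-6],"roll": 0},
  {"jaw": -1,"travel": [0,0,-6],"roll": 0},
  {"jaw": -1,"travel": [0,0,-6],"roll": 0},
])

```text
t: 5.18
tcp_pos: [0.4938, -0.3794, 0.2052]
ee_rot: [-0.0, 0.507, 0.862, 0.0]
ft_force: [-0.2, -0.2, -1.2]
opening: 0.0002
```

Run:
```python
from h import *
snap(3,{"scene":(135,90,185,145),"top":(360,160,410,215)})
go((.494,-.380,.16),-4.204)
from rig import ctrl
X=ctrl.get_obs()["tcp_pos"];print(proj("scene",X,3),proj("top",X,3))
```

```text
t 5.275 tcp [ 0.4935 -0.3794  0.2046] yaw 2.0786 tilt [ 0.0017 -0.001  -1.    ] F [0.24 0.12 0.33] open -0.0001 q [-0.33  0.1   0.16 -0.   -1.63 -0.73]
travel cm [-0.08  0.02  4.46] dist mm 45 roll -0.0005552335055716284
[[162.18536173 124.48158334]] [[386.96461396 184.29800028]]
```

View pics/snap3.png

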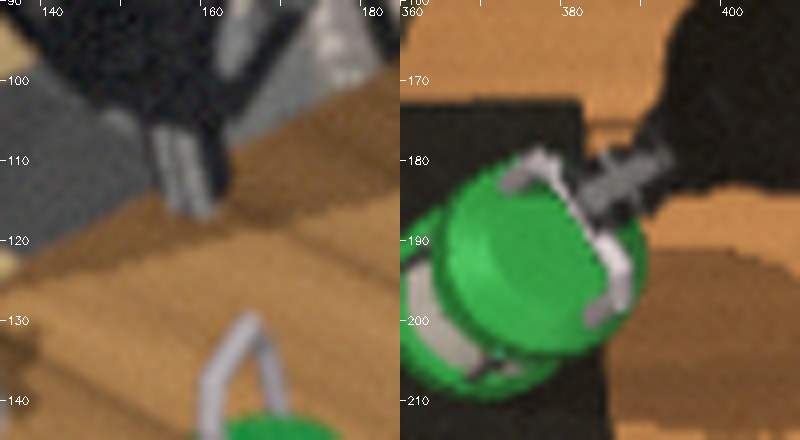

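```bash
python3 - <<'E'
from h import *
j=np.array((-.489,.872,0))
X=np.array((.4937,-.3797,.2058))
# fit offset: finger center tip back edge in top; tip corners in scene
for n in ("top","scene"):
  for s in (-.0145,0,.0145):
    for w in (-.011,.011):
      print(n,s,w,proj(n,X+s*j+w*np.array((.872,.489,0)),3)[0].round(1))
for t in ((386.9,184),(388,183.5),(386,184.5)):
  for s in ((158.5,116),(159.5,116)): print(t,s,tri(t,s))
E
python3 - <<'E'
import cv2,numpy as np
ims=[]
for n,(u0,v0,u1,v1) in (("scene",(148,98,174,124)),("top",(372,170,398,196))):
    c=cv2.imread(f"pics/raw_{n}3.png")[v0:v1,u0:u1];c=np.clip(c.astype(float)*1.6,0,255).astype(np.uint8)
    c=cv2.resize(c,None,fx=15,fy=15,interpolation=cv2.INTER_NEAREST)
    for i in range(0,26,2):
        cv2.putText(c,str(u0+i),(i*15,10),0,.3,(0,255,255),1);cv2.putText(c,str(v0+i),(0,i*15+10),0,.3,(0,255,255),1)
    ims.append(c)
cv2.imwrite("pics/z4.png",np.hstack(ims))
E
```

```text
top -0.0145 -0.011 [393.4 184.9]
top -0.0145 0.011 [389.2 178.6]
top 0 -0.011 [389.3 187.3]
top 0 0.011 [385.1 181. ]
top 0.0145 -0.011 [385.2 189.7]
top 0.0145 0.011 [380.9 183.4]
scene -0.0145 -0.011 [159.  121.9]
scene -0.0145 0.011 [156.5 125.7]
scene 0 -0.011 [163.2 122.3]
scene 0 0.011 [160.8 126.1]
scene 0.0145 -0.011 [167.5 122.6]
scene 0.0145 0.011 [165.1 126.4]
(386.9, 184) (158.5, 116) (array([ 0.49328355, -0.37576843,  0.2345718 ]), [np.float64(8.1), np.float64(8.1)])
(386.9, 184) (159.5, 116) (array([ 0.49212772, -0.37449056,  0.23493503]), [np.float64(6.7), np.float64(6.7)])
(388, 183.5) (158.5, 116) (array([ 0.49361929, -0.37783454,  0.23442094]), [np.float64(6.6), np.float64(6.6)])
(388, 183.5) (159.5, 116) (array([ 0.4924642 , -0.37654385,  0.23479801]), [np.float64(5.1), np.float64(5.1)])
(386, 184.5) (158.5, 116) (array([ 0.49284401, -0.37417125,  0.23455964]), [np.float64(9.5), np.float64(9.5)])
(386, 184.5) (159.5, 116) (array([ 0.49168734, -0.37290408,  0.23491096]), [np.float64(8.0), np.float64(8.0)])
```

View pics/z4.png

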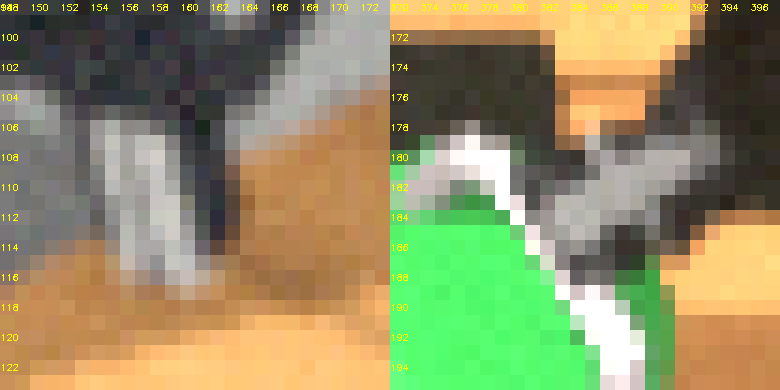

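The offset holds: with the jaws shut, the tips triangulate to about z = 0.235, while the TCP reads 0.206. That makes the tool about 29 mm higher than reported at this pose, and it explains the empty close. I go down again with open jaws to allow for it, half close, and look before gripping.

Request:
step_arm([
  {"jaw": 1,"travel": [0,0,0],"roll": 0},
  {"jaw": 1,"travel": [0,0,0],"roll": 0},
  {"jaw": 1,"travel": [0,0,0],"roll": 0},
  {"jaw": 1,"travel": [0,0,0],"roll": 0},
  {"jaw": 1,"travel": [0,0,0],"roll": 0},
  {"jaw": 1,"travel": [0,0,2],"roll": 0},
  {"jaw": 1,"travel": [0,0,4],"roll": 0},
  {"jaw": 1,"travel": [0,0,5.5],"roll": 0},
])

```text
t: 6.28
tcp_pos: [0.4935, -0.3795, 0.1492]
ee_rot: [-0.001, 0.507, 0.862, -0.0]
ft_force: [0.2, 0.5, 0.9]
opening: 0.085
```

Request:
step_arm([
  {"jaw": 1,"travel": [0,0,0.7],"roll": 0},
  {"jaw": 1,"travel": [0,0,1.4],"roll": 0},
  {"jaw": 1,"travel": [0,0,2.1],"roll": 0},
  {"jaw": 1,"travel": [0,0,2.8],"roll": 0},
  {"jaw": 1,"travel": [0,0,3.2],"roll": 0},
  {"jaw": 0,"travel": [0,0,3.2],"roll": 0},
  {"jaw": -0.2,"travel": [0,0,3.2],"roll": 0},
  {"jaw": -0.2,"travel": [0,0,3.2],"roll": 0},
])

```text
t: 7.28
tcp_pos: [0.494, -0.3798, 0.1193]
ee_rot: [0.0, 0.507, 0.862, -0.0]
ft_force: [-0.1, -0.4, 0.6]
opening: 0.0341
```

Run:
```python
from h import *
snap(4,{"scene":(140,110,190,165),"top":(360,160,410,215)})
go((.494,-.380,.16),-4.204)
```

```text
t 7.375 tcp [ 0.4939 -0.3798  0.1192] yaw 2.0786 tilt [-4.e-04  1.e-04 -1.e+00] F [-0.7  -0.31 -0.96] open 0.0341 q [-0.33  0.11  0.01  0.   -1.47 -0.73]
travel cm [-0.02 -0.   -4.08] dist mm 41 roll -0.0006213971317112765
```

View pics/snap4.png

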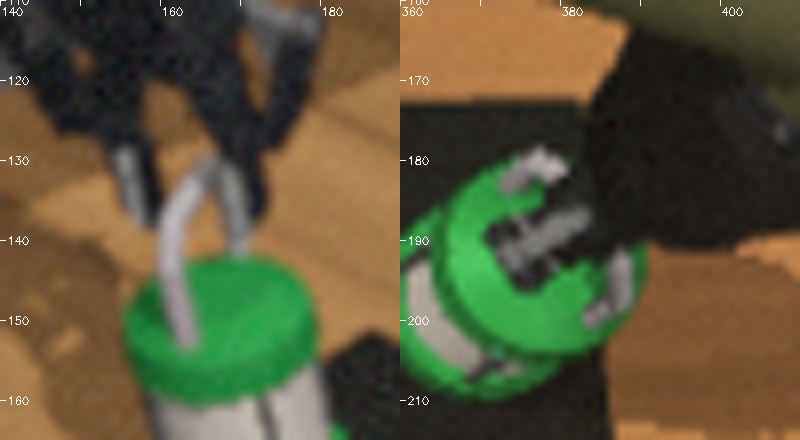

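In the scene view the fingers straddle the bar, with tips at (159,138) and (171,138) and the bar at (164,134), and they are centred. I close on it.

Request:
step_arm([
  {"jaw": -0.4,"travel": [0,0,0],"roll": 0},
  {"jaw": -0.55,"travel": [0,0,0],"roll": 0},
  {"jaw": -0.65,"travel": [0,0,0],"roll": 0},
  {"jaw": -0.75,"travel": [0,0,0],"roll": 0},
  {"jaw": -0.85,"travel": [0,0,0],"roll": 0},
  {"jaw": -1,"travel": [0,0,0],"roll": 0},
  {"jaw": -1,"travel": [0,0,0],"roll": 0},
  {"jaw": -1,"travel": [0,0,0],"roll": 0},
], grip_force=60)

```text
t: 8.38
tcp_pos: [0.494, -0.3799, 0.1193]
ee_rot: [0.0, 0.507, 0.862, -0.0]
ft_force: [1.4, -1.1, 1.5]
opening: 0.008
```

The jaws hold at 8 mm, so the bail is gripped. Lifting slowly.

Request:
step_arm([
  {"jaw": -1,"travel": [0,0,-0.3],"roll": 0},
  {"jaw": -1,"travel": [0,0,-0.8],"roll": 0},
  {"jaw": -1,"travel": [0,0,-1.6],"roll": 0},
  {"jaw": -1,"travel": [0,0,-2.8],"roll": 0},
  {"jaw": -1,"travel": [0,0,-4.3],"roll": 0},
  {"jaw": -1,"travel": [0,0,-5.8],"roll": 0},
  {"jaw": -1,"travel": [0,0,-7],"roll": 0},
  {"jaw": -1,"travel": [0,0,-7.5],"roll": 0},
])

```text
t: 9.38
tcp_pos: [0.4942, -0.3799, 0.1953]
ee_rot: [0.001, 0.507, 0.862, 0.0]
ft_force: [0.6, 0.1, -5.3]
opening: 0.0082
```

Run:
```python
from h import *
snap(5,{"scene":(130,80,210,200),"top":(330,130,430,250)})
go((.5565,-.0215,.20),-4.204+.55)
```

```text
t 9.475 tcp [ 0.494  -0.3798  0.1945] yaw 2.0786 tilt [-7.e-04  5.e-04 -1.e+00] F [ 0.46  0.23 -4.39] open 0.0073 q [-0.33  0.1   0.14  0.   -1.61 -0.73]
travel cm [28.27 22.88 -0.55] dist mm 364 roll -0.5505725068783445
```

View pics/snap5.png

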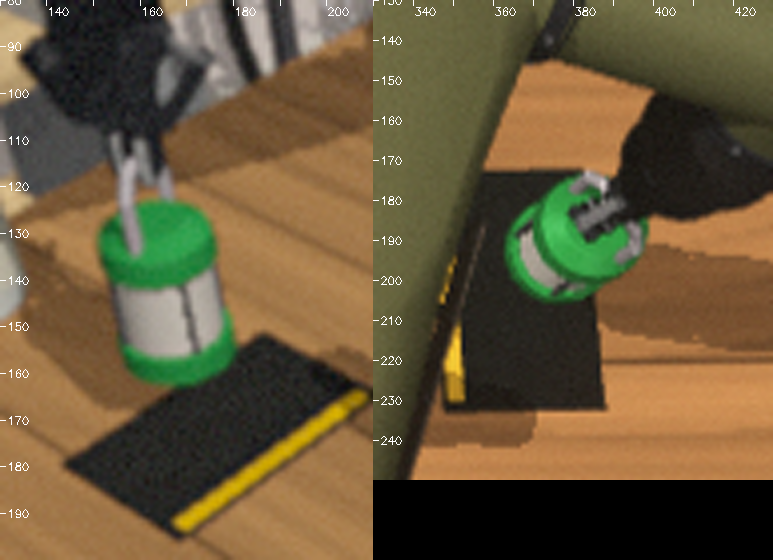

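Request:
step_arm([
  {"jaw": -1,"travel": [0.1,0.1,0],"roll": 0},
  {"jaw": -1,"travel": [0.5,0.4,0],"roll": 0},
  {"jaw": -1,"travel": [1.4,1.1,0],"roll": 0},
  {"jaw": -1,"travel": [2.9,2.4,0],"roll": 0},
  {"jaw": -1,"travel": [5.1,4.1,0],"roll": 0},
  {"jaw": -1,"travel": [7.8,6.3,0],"roll": 0},
  {"jaw": -1,"travel": [10.9,8.8,0],"roll": 0},
  {"jaw": -1,"travel": [14.1,11.4,0],"roll": 0},
])

```text
t: 10.48
tcp_pos: [0.525, -0.1987, 0.1941]
ee_rot: [0.0, 0.507, 0.862, 0.0]
ft_force: [-0.2, -0.2, -4.6]
opening: 0.0077
```

Request:
step_arm([
  {"jaw": -1,"travel": [3.2,2.6,0],"roll": 0},
  {"jaw": -1,"travel": [6.3,5.1,0],"roll": 0},
  {"jaw": -1,"travel": [9,7.3,0],"roll": 0},
  {"jaw": -1,"travel": [11.2,9,0],"roll": 0},
  {"jaw": -1,"travel": [12.7,10.3,0],"roll": 0},
  {"jaw": -1,"travel": [13.6,11,0],"roll": 0},
  {"jaw": -1,"travel": [14.1,11.4,0],"roll": 0},
  {"jaw": -1,"travel": [14.1,11.4,0],"roll": 0},
])

```text
t: 11.48
tcp_pos: [0.556, -0.0226, 0.1939]
ee_rot: [0.0, 0.507, 0.862, -0.0]
ft_force: [0.6, -0.0, -5.1]
opening: 0.0082
```

Run:
```python
from h import *
snap(6,{"scene":(195,120,275,260),"top":(210,120,310,220)})
go((.5565,-.0215,.122))
```

```text
t 11.575 tcp [ 0.5559 -0.0231  0.1939] yaw 2.0778 tilt [-3.e-04 -3.e-04 -1.e+00] F [-0.36 -0.1  -5.63] open 0.0081 q [ 0.32 -0.08 -0.04  0.   -1.6  -1.38]
travel cm [0.11 0.13 7.19] dist mm 72 roll None
```

View pics/snap6.png

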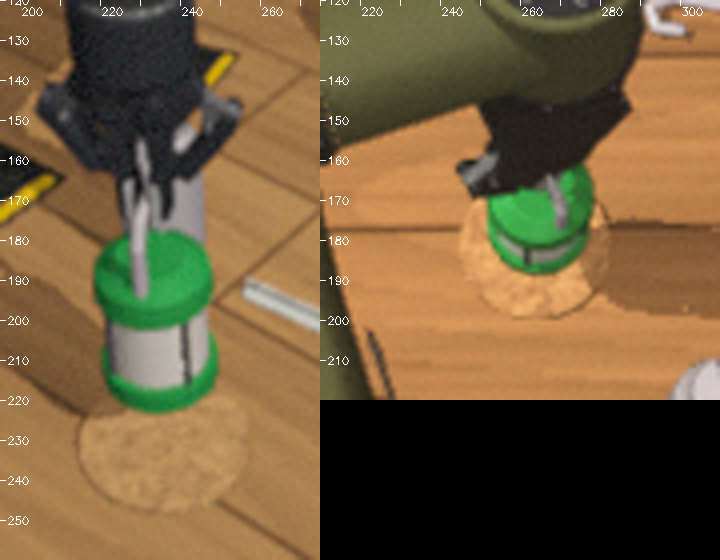

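```bash
cat >> h.py <<'E'
def lov(i,x,y,zb,crops,out):
    ims=[];a=np.linspace(0,2*np.pi,60)
    for n in ("scene","top"):
        u0,v0,u1,v1=crops[n];k=min(400/(u1-u0),590/(v1-v0));c=cv2.resize(cv2.imread(f"pics/raw_{n}{i}.png")[v0:v1,u0:u1],None,fx=k,fy=k,interpolation=cv2.INTER_CUBIC)
        for z,col in ((0,(0,0,255)),(.115,(255,0,255))):
            q=(proj(n,np.c_[x+.042*np.cos(a),y+.042*np.sin(a),0*a+zb+z],i)-[u0,v0]+.5)*k
            cv2.polylines(c,[q.astype(np.int32)],True,col,1)
        q=(proj(n,np.c_[DISC[0]+.065*np.cos(a),DISC[1]+.065*np.sin(a),0*a+.006],i)-[u0,v0]+.5)*k
        cv2.polylines(c,[q.astype(np.int32)],True,(255,255,0),1)
        ims.append(c)
    H=max(c.shape[0] for c in ims);cv2.imwrite(out,np.hstack([cv2.copyMakeBorder(c,0,H-c.shape[0],0,0,cv2.BORDER_CONSTANT) for c in ims]))
DISC=(.5565,-.0215)
E
python3 - <<'E'
from h import *
lov(6,.5565,-.0225,.078,{"scene":(205,160,265,255),"top":(235,145,300,205)},"pics/l6.png")
E
```

```text
(no output)
```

View pics/l6.png

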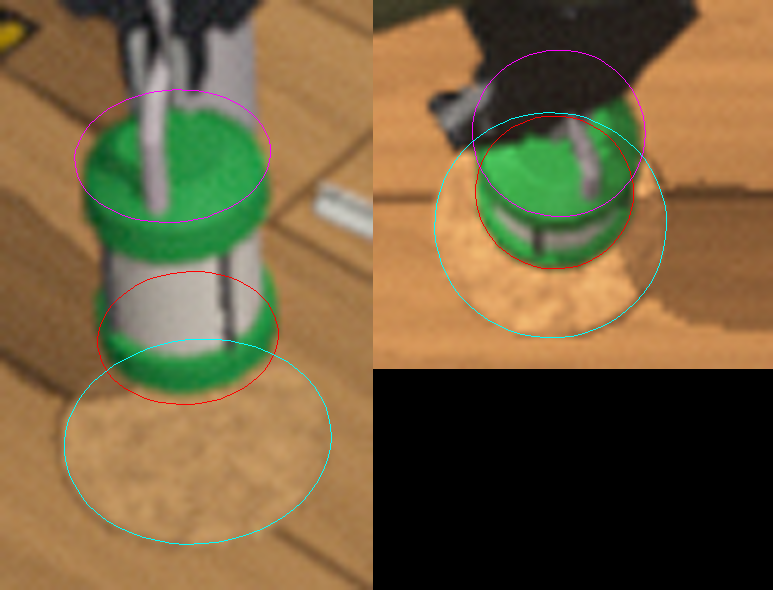

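Run:
```python
from h import *
lov(0,.494,-.380,.003,{"scene":(145,130,195,190),"top":(345,165,405,225)},"pics/l0.png")
```

```text
(no output)
```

View pics/l0.png

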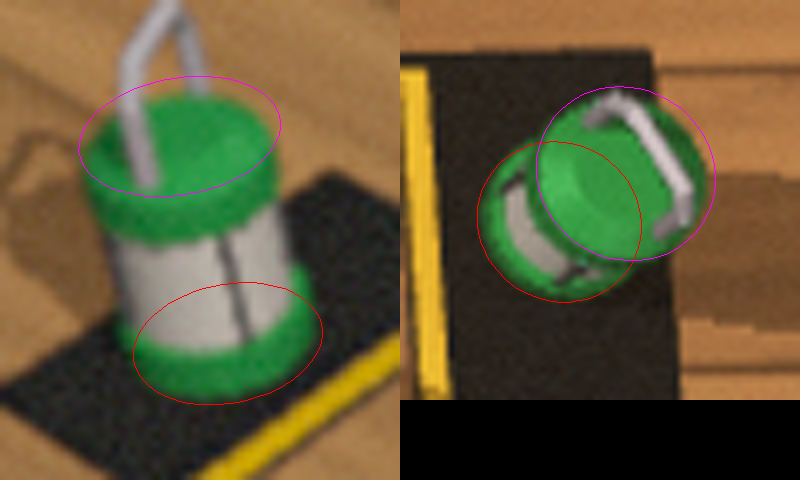

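Request:
step_arm([
  {"jaw": -1,"travel": [0.1,0.1,0.5],"roll": 0},
  {"jaw": -1,"travel": [0.1,0.1,1.5],"roll": 0},
  {"jaw": -1,"travel": [0.1,0.1,3],"roll": 0},
  {"jaw": -1,"travel": [0.1,0.1,4.5],"roll": 0},
  {"jaw": -1,"travel": [0.1,0.1,5.6],"roll": 0},
  {"jaw": -1,"travel": [0.1,0.1,6.2],"roll": 0},
  {"jaw": -1,"travel": [0.1,0.1,6.5],"roll": 0},
  {"jaw": -1,"travel": [0.1,0.1,6.5],"roll": 0},
])

```text
t: 12.58
tcp_pos: [0.5564, -0.0211, 0.1291]
ee_rot: [0.0, 0.507, 0.862, 0.0]
ft_force: [0.2, 0.4, -4.7]
opening: 0.0078
```

Run:
```python
from h import *
snap(7,{"scene":(195,120,275,260),"top":(210,120,310,220)})
go((.5565,-.0215,.122))
lov(7,.5565,-.0215,.013,{"scene":(205,160,265,255),"top":(235,145,300,205)},"pics/l7.png")
```

```text
t 12.675 tcp [ 0.5566 -0.0211  0.1295] yaw 2.0786 tilt [-5.e-04  8.e-04 -1.e+00] F [-0.2  -0.58 -5.88] open 0.008 q [ 0.32 -0.07 -0.16  0.   -1.49 -1.39]
travel cm [-0.03 -0.03  0.75] dist mm 8 roll None
```

View pics/l7.png

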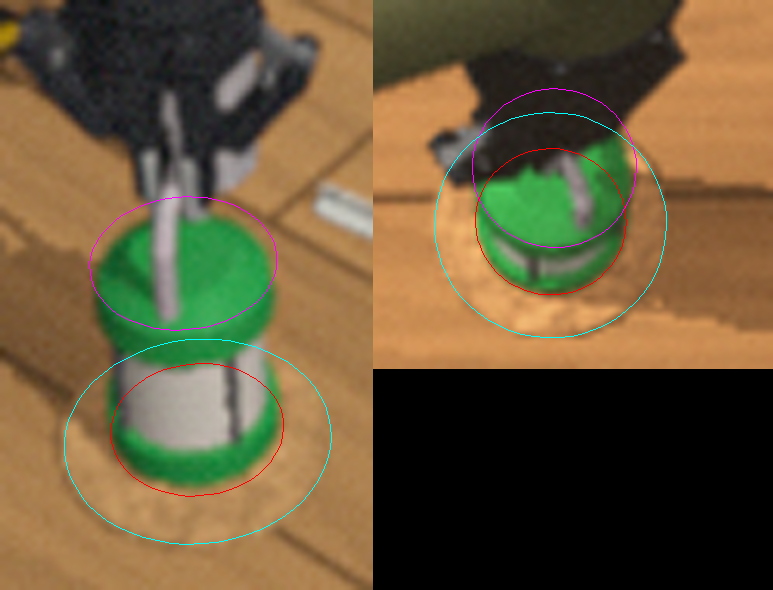

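Request:
step_arm([
  {"jaw": -1,"travel": [0,0,0.15],"roll": 0},
  {"jaw": -1,"travel": [0,0,0.3],"roll": 0},
  {"jaw": -1,"travel": [0,0,0.45],"roll": 0},
  {"jaw": -1,"travel": [0,0,0.6],"roll": 0},
  {"jaw": -1,"travel": [0,0,0.6],"roll": 0},
])

```text
t: 13.3
tcp_pos: [0.5562, -0.0211, 0.1227]
ee_rot: [-0.0, 0.507, 0.862, -0.0]
ft_force: [-0.1, 0.7, -4.6]
opening: 0.0078
```

Request:
step_arm([
  {"jaw": -1,"travel": [0,0,0.07],"roll": 0},
  {"jaw": -1,"travel": [0,0,0.14],"roll": 0},
  {"jaw": -1,"travel": [0,0,0.2],"roll": 0},
  {"jaw": -1,"travel": [0,0,0.2],"roll": 0},
])

```text
t: 13.8
tcp_pos: [0.5568, -0.0213, 0.122]
ee_rot: [0.001, 0.507, 0.862, 0.0]
ft_force: [0.8, -1.4, 0.7]
opening: 0.0076
```

Contact came at a reported z of 0.122 and the weight is off the wrist. Releasing.

Request:
step_arm([
  {"jaw": -0.8,"travel": [0,0,0],"roll": 0},
  {"jaw": -0.6,"travel": [0,0,0],"roll": 0},
  {"jaw": -0.3,"travel": [0,0,0],"roll": 0},
  {"jaw": 0,"travel": [0,0,0],"roll": 0},
  {"jaw": 0,"travel": [0,0,0],"roll": 0},
  {"jaw": 0,"travel": [0,0,-0.5],"roll": 0},
  {"jaw": 0,"travel": [0,0,-1.5],"roll": 0},
  {"jaw": 0,"travel": [0,0,-3],"roll": 0},
])

```text
t: 14.8
tcp_pos: [0.5563, -0.0212, 0.1519]
ee_rot: [0.0, 0.507, 0.862, -0.0]
ft_force: [0.5, -1.6, 0.7]
opening: 0.0427
```

Request:
step_arm([
  {"jaw": 0,"travel": [0,0,-3],"roll": 0},
  {"jaw": 0,"travel": [0,0,-7],"roll": 0},
  {"jaw": 0,"travel": [0,0,-12],"roll": 0},
  {"jaw": 0,"travel": [0,0,-12],"roll": 0},
])

```text
t: 15.3
tcp_pos: [0.5578, -0.0215, 0.2774]
ee_rot: [0.004, 0.507, 0.862, 0.003]
ft_force: [-0.1, 0.2, -0.9]
opening: 0.0428
```

Run:
```python
from h import *
snap(8,{"scene":(195,120,275,260),"top":(210,120,310,220)})
go((.482,.374,.25),-1.66)
lov(8,.5565,-.0215,.006,{"scene":(205,160,265,255),"top":(235,145,300,205)},"pics/l8.png")
```

```text
t 15.4 tcp [ 0.5566 -0.0209  0.2721] yaw 2.0786 tilt [-2.e-04  2.e-03 -1.e+00] F [ 0.09 -0.26 -0.67] open 0.0423 q [ 0.32 -0.06  0.12 -0.   -1.74 -1.39]
travel cm [38.14 12.68  2.23] dist mm 402 roll -2.5446021310290092
```

View pics/l8.png

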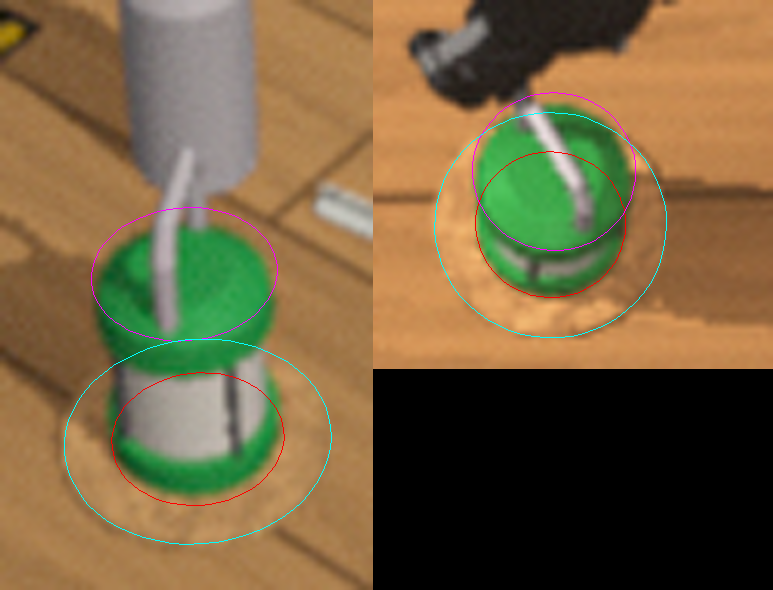

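The lantern stands upright, well inside the disc, with its body at scene (230,213) and top (262,178) and an even rim. Next, the caddy.

Request:
step_arm([
  {"jaw": 0,"travel": [1,0.3,0],"roll": -0.1},
  {"jaw": 1,"travel": [3,1,0],"roll": -0.27},
  {"jaw": 1,"travel": [6,2,0],"roll": -0.44},
  {"jaw": 1,"travel": [9,3,0],"roll": -0.61},
  {"jaw": 1,"travel": [12,4,0],"roll": -0.78},
  {"jaw": 1,"travel": [15,5,0],"roll": -0.95},
  {"jaw": 1,"travel": [18,6,0],"roll": -1.12},
  {"jaw": 1,"travel": [21,7,0],"roll": -1.29},
])

```text
t: 16.4
tcp_pos: [0.5147, 0.1973, 0.2699]
ee_rot: [-0.001, -0.116, 0.993, -0.0]
ft_force: [0.8, -0.0, 0.1]
opening: 0.0854
```

Run:
```python
from h import *
go((.482,.374,.22),-1.66)
```

```text
t 16.4 tcp [0.5147 0.1973 0.2699] yaw -2.9088 tilt [ 1.8e-03 -7.0e-04 -1.0e+00] F [ 0.84 -0.03  0.05] open 0.0854 q [ 0.73 -0.07  0.1  -0.   -1.74 -0.5 ]
travel cm [-0.9  17.95  4.97] dist mm 187 roll -1.2488126522063396
```

Request:
step_arm([
  {"jaw": 1,"travel": [-0.1,3,0],"roll": -0.17},
  {"jaw": 1,"travel": [-0.3,6,0],"roll": -0.34},
  {"jaw": 1,"travel": [-0.5,9,0.5],"roll": -0.51},
  {"jaw": 1,"travel": [-0.6,12,1.5],"roll": -0.68},
  {"jaw": 1,"travel": [-0.7,14.5,3],"roll": -0.85},
  {"jaw": 1,"travel": [-0.8,16.5,4],"roll": -1.02},
  {"jaw": 1,"travel": [-0.9,17.7,5],"roll": -1.16},
  {"jaw": 1,"travel": [-0.9,17.95,5],"roll": -1.249},
])

```text
t: 17.4
tcp_pos: [0.4827, 0.3736, 0.2181]
ee_rot: [-0.002, -0.674, 0.738, -0.0]
ft_force: [0.1, 0.2, -0.4]
opening: 0.0854
```

Request:
step_arm([
  {"jaw": 1,"travel": [0,0,0],"roll": 0},
  {"jaw": 1,"travel": [0,0,0],"roll": 0},
])

```text
t: 17.65
tcp_pos: [0.4837, 0.3731, 0.2206]
ee_rot: [-0.0, -0.672, 0.74, -0.0]
ft_force: [-0.1, -0.1, -0.4]
opening: 0.0855
```

Run:
```python
from h import *
snap(9,{"scene":(310,160,420,330),"top":(100,140,200,250)})
go((.4822,.3742,.14),-1.661)
for z in (.22,.25): print(proj("scene",[(.482,.374,z)],9),proj("top",[(.482,.374,z)],9))
```

```text
t 17.75 tcp [0.4838 0.3731 0.2209] yaw -1.667 tilt [ 1.e-04 -0.e+00 -1.e+00] F [ 0.64 -0.68 -0.24] open 0.0851 q [ 0.98  0.07  0.15  0.   -1.65  0.49]
travel cm [-0.09  0.17  8.09] dist mm 81 roll -0.006006681559321159
[[387.08939719 232.29694425]] [[127.39268969 189.88189161]]
[[390.41657828 223.38180923]] [[124.00429325 187.56312582]]
```

View pics/snap9.png

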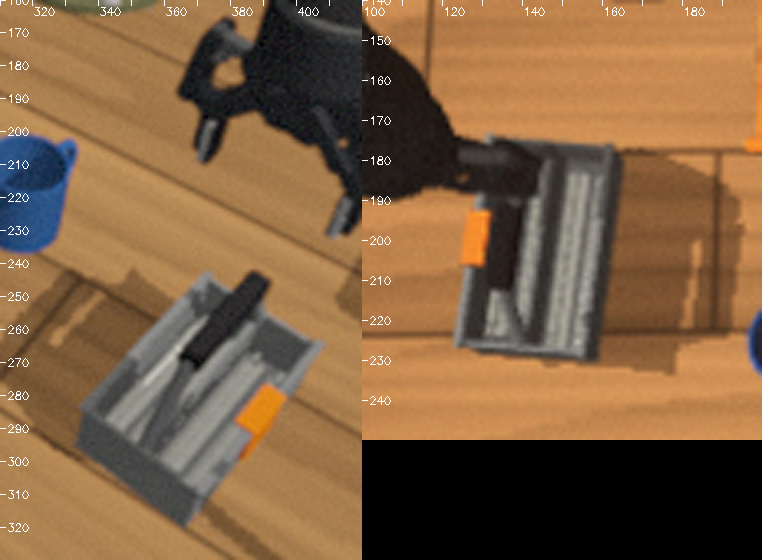

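The open fingers straddle the black grip, with tips at scene (369,208) and (409,231), and the same height offset shows here. Descending.

Request:
step_arm([
  {"jaw": 1,"travel": [-0.1,0.15,2],"roll": -0.006},
  {"jaw": 1,"travel": [-0.1,0.15,5],"roll": -0.006},
  {"jaw": 1,"travel": [-0.1,0.15,8],"roll": -0.006},
  {"jaw": 1,"travel": [-0.1,0.15,10.5],"roll": -0.006},
  {"jaw": 1,"travel": [-0.1,0.15,12.5],"roll": -0.006},
  {"jaw": 1,"travel": [-0.1,0.15,13.5],"roll": -0.006},
  {"jaw": 1,"travel": [-0.1,0.15,13.8],"roll": -0.006},
  {"jaw": 1,"travel": [-0.1,0.15,13.8],"roll": -0.006},
])

```text
t: 18.75
tcp_pos: [0.4827, 0.3748, 0.0837]
ee_rot: [0.001, -0.675, 0.738, -0.0]
ft_force: [0.2, 0.4, 0.5]
opening: 0.0852
```

Request:
step_arm([
  {"jaw": 0.3,"travel": [0,0,0],"roll": 0},
  {"jaw": 0,"travel": [0,0,0],"roll": 0},
  {"jaw": 0,"travel": [0,0,0],"roll": 0},
])

```text
t: 19.12
tcp_pos: [0.4824, 0.3746, 0.0832]
ee_rot: [0.0, -0.675, 0.738, 0.0]
ft_force: [-0.6, -0.2, 0.2]
opening: 0.0426
```

Run:
```python
from h import *
snap(10,{"scene":(320,210,420,320),"top":(100,150,180,240)})
go((.4822,.3742,.083),-1.661)
for z in (.111,.130,.15): print(proj("scene",[(.4822,.3742,z)],10),proj("top",[(.4822,.3742,z)],10))
```

```text
t 19.225 tcp [0.4824 0.3745 0.083 ] yaw -1.6596 tilt [-1.e-04 -1.e-04 -1.e+00] F [-0.36 -0.25  0.2 ] open 0.0429 q [ 0.99  0.09 -0.08  0.   -1.4   0.49]
travel cm [0.04 0.02 0.  ] dist mm 0 roll 0.0013788233671614414
[[376.36973812 261.17464822]] [[138.30706693 197.33421776]]
[[378.1104569  256.52606284]] [[136.52949716 196.11657774]]
[[380.00126059 251.47455041]] [[134.59964564 194.79478003]]
```

View pics/snap10.png

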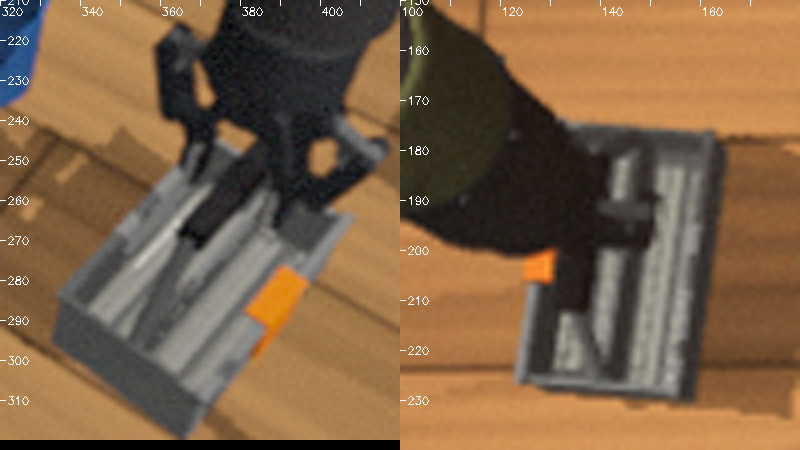

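The tips sit at scene (364,255) and (387,266), their midpoint matching the computed grip point (376,261). Closing.

Request:
step_arm([
  {"jaw": -0.2,"travel": [0,0,0],"roll": 0},
  {"jaw": -0.35,"travel": [0,0,0],"roll": 0},
  {"jaw": -0.5,"travel": [0,0,0],"roll": 0},
  {"jaw": -0.6,"travel": [0,0,0],"roll": 0},
  {"jaw": -1,"travel": [0,0,0],"roll": 0},
  {"jaw": -1,"travel": [0,0,0],"roll": 0},
  {"jaw": -1,"travel": [0,0,0],"roll": 0},
], grip_force=90)

```text
t: 20.1
tcp_pos: [0.4824, 0.3747, 0.083]
ee_rot: [0.0, -0.675, 0.738, 0.0]
ft_force: [-0.3, 1.2, 1.7]
opening: 0.0165
```

Request:
step_arm([
  {"jaw": -1,"travel": [0,0,-0.15],"roll": 0},
  {"jaw": -1,"travel": [0,0,-0.4],"roll": 0},
  {"jaw": -1,"travel": [0,0,-0.8],"roll": 0},
  {"jaw": -1,"travel": [0,0,-1.4],"roll": 0},
  {"jaw": -1,"travel": [0,0,-2.1],"roll": 0},
  {"jaw": -1,"travel": [0,0,-2.7],"roll": 0},
  {"jaw": -1,"travel": [0,0,-3],"roll": 0},
  {"jaw": -1,"travel": [0,0,-3],"roll": 0},
])

```text
t: 21.1
tcp_pos: [0.4824, 0.3746, 0.1132]
ee_rot: [0.0, -0.675, 0.738, 0.0]
ft_force: [-0.3, 0.2, -3.6]
opening: 0.0161
```

Run:
```python
from h import *
snap(11,{"scene":(320,190,420,310),"top":(100,150,180,240)})
go((.4822,.3742,.083),-1.661)
```

```text
t 21.2 tcp [0.4822 0.3744 0.1126] yaw -1.6596 tilt [ 4.e-04  3.e-04 -1.e+00] F [-0.34 -1.08 -3.92] open 0.0167 q [ 0.99  0.08 -0.04 -0.   -1.46  0.49]
travel cm [0.02 0.   2.96] dist mm 30 roll 0.001373122048346609
```

View pics/snap11.png

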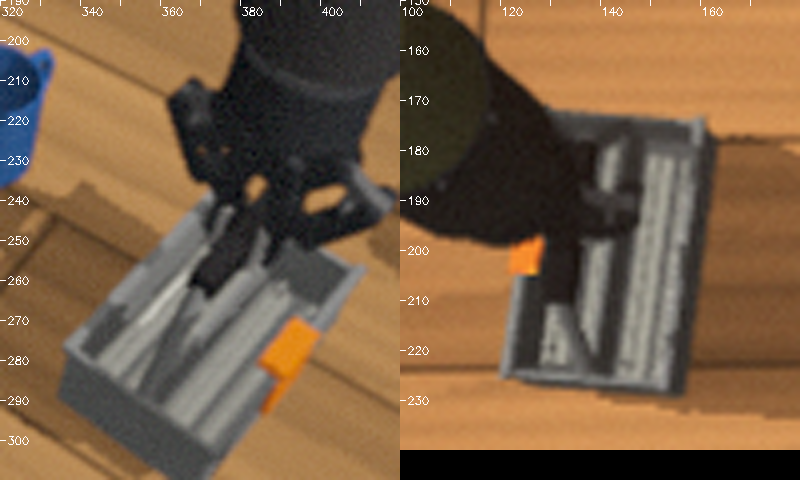

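```bash
cat >> h.py <<'E'
def cov(i,x,y,yaw,zb,crops,out,mat=None):
    ims=[];c_,s_=np.cos(yaw),np.sin(yaw)
    for n in ("scene","top"):
        u0,v0,u1,v1=crops[n];k=min(400/(u1-u0),590/(v1-v0));c=cv2.resize(cv2.imread(f"pics/raw_{n}{i}.png")[v0:v1,u0:u1],None,fx=k,fy=k,interpolation=cv2.INTER_CUBIC)
        def pl(L,x,y,yaw,z,col):
            c_,s_=np.cos(yaw),np.sin(yaw);L=np.array(L,float)
            q=(proj(n,np.c_[L@np.array([[c_,s_],[-s_,c_]])+[x,y],np.full(len(L),z)],i)-[u0,v0]+.5)*k
            cv2.polylines(c,[q.astype(np.int32)],True,col,1)
        C=[(.0875,.05),(.0875,-.05),(-.0875,-.05),(-.0875,.05)]
        pl(C,x,y,yaw,zb+.055,(0,0,255));pl(C,x,y,yaw,zb,(255,0,255))
        pl([(.05,.009),(.05,-.009),(-.05,-.009),(-.05,.009)],x,y,yaw,zb+.137,(0,255,0))
        if mat: pl(np.array(C)*[1.2,1.35],*mat,.003,(255,255,0))
        ims.append(c)
    H=max(c.shape[0] for c in ims);cv2.imwrite(out,np.hstack([cv2.copyMakeBorder(c,0,H-c.shape[0],0,0,cv2.BORDER_CONSTANT) for c in ims]))
MAT=(.4787,-.3690,.0088)
E
python3 - <<'E'
from h import *
cov(11,.482,.3742,-.09,.03,{"scene":(320,190,420,320),"top":(100,150,180,240)},"pics/k11.png")
E
```

```text
(no output)
```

View pics/k11.png

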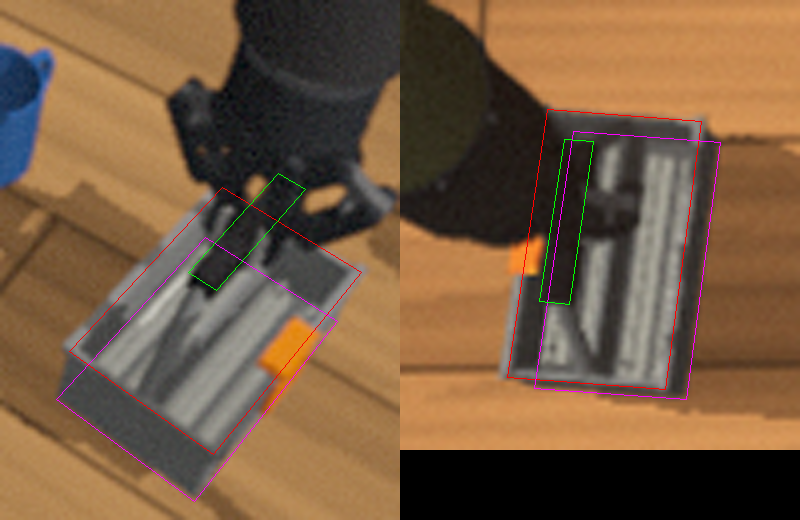

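Request:
step_arm([
  {"jaw": -1,"travel": [0,0,-0.4],"roll": 0},
  {"jaw": -1,"travel": [0,0,-1.4],"roll": 0},
  {"jaw": -1,"travel": [0,0,-3],"roll": 0},
  {"jaw": -1,"travel": [0,0,-5.2],"roll": 0},
  {"jaw": -1,"travel": [0,0,-8],"roll": 0},
  {"jaw": -1,"travel": [0,0,-11],"roll": 0},
  {"jaw": -1,"travel": [0,0,-13.8],"roll": 0},
  {"jaw": -1,"travel": [0,0,-16],"roll": 0},
])

```text
t: 22.2
tcp_pos: [0.4826, 0.3745, 0.276]
ee_rot: [0.001, -0.675, 0.738, -0.0]
ft_force: [-0.0, 0.2, -3.7]
opening: 0.0164
```

Request:
step_arm([
  {"jaw": -1,"travel": [0,0,-1.8],"roll": 0},
  {"jaw": -1,"travel": [0,0,-3],"roll": 0},
  {"jaw": -1,"travel": [0,0,-3.7],"roll": 0},
  {"jaw": -1,"travel": [0,0,-4],"roll": 0},
  {"jaw": -1,"travel": [0,0,-4],"roll": 0},
])

```text
t: 22.82
tcp_pos: [0.4823, 0.3745, 0.3125]
ee_rot: [-0.0, -0.675, 0.738, -0.0]
ft_force: [-0.5, -0.2, -3.7]
opening: 0.0163
```

Run:
```python
from h import *
go((.4787,-.369,.313),-1.562)
```

```text
t 22.825 tcp [0.4823 0.3745 0.3125] yaw -1.6596 tilt [ 5.e-04  3.e-04 -1.e+00] F [-0.48 -0.2  -3.75] open 0.0163 q [ 0.99  0.11  0.37 -0.   -1.83  0.49]
travel cm [ 7.409e+01 -6.230e+00 -1.000e-02] dist mm 744 roll -0.09757516087784612
```

Request:
step_arm([
  {"jaw": -1,"travel": [0.05,0,0],"roll": 0},
  {"jaw": -1,"travel": [0.2,0,0],"roll": 0},
  {"jaw": -1,"travel": [0.55,0,0],"roll": 0},
  {"jaw": -1,"travel": [1.2,-0.1,0],"roll": 0},
  {"jaw": -1,"travel": [2.2,-0.2,0],"roll": 0},
  {"jaw": -1,"travel": [3.6,-0.3,0],"roll": 0},
  {"jaw": -1,"travel": [5.4,-0.45,0],"roll": 0},
  {"jaw": -1,"travel": [7.7,-0.65,0],"roll": 0},
])

```text
t: 23.82
tcp_pos: [0.4819, 0.2957, 0.313]
ee_rot: [-0.0, -0.675, 0.738, -0.0]
ft_force: [-0.0, -0.0, -2.8]
opening: 0.0163
```

Request:
step_arm([
  {"jaw": -1,"travel": [2.6,-0.2,0],"roll": 0},
  {"jaw": -1,"travel": [5.7,-0.5,0],"roll": 0},
  {"jaw": -1,"travel": [9,-0.75,0],"roll": 0},
  {"jaw": -1,"travel": [12.7,-1.05,0],"roll": 0},
  {"jaw": -1,"travel": [16.7,-1.4,0],"roll": 0},
  {"jaw": -1,"travel": [20.8,-1.75,0],"roll": 0},
  {"jaw": -1,"travel": [25.1,-2.1,0],"roll": 0},
  {"jaw": -1,"travel": [29.4,-2.45,0],"roll": 0},
])

```text
t: 24.82
tcp_pos: [0.4795, -0.0003, 0.3133]
ee_rot: [0.0, -0.675, 0.738, -0.0]
ft_force: [0.9, 0.9, -1.4]
opening: 0.0164
```

Request:
step_arm([
  {"jaw": -1,"travel": [4.3,-0.35,0],"roll": 0},
  {"jaw": -1,"travel": [8.6,-0.7,0],"roll": 0},
  {"jaw": -1,"travel": [12.7,-1.05,0],"roll": 0},
  {"jaw": -1,"travel": [16.7,-1.4,0],"roll": 0},
  {"jaw": -1,"travel": [20.4,-1.7,0],"roll": 0},
  {"jaw": -1,"travel": [23.7,-1.95,0],"roll": 0},
  {"jaw": -1,"travel": [26.8,-2.25,0],"roll": 0},
  {"jaw": -1,"travel": [29.4,-2.45,0],"roll": 0},
])

```text
t: 25.82
tcp_pos: [0.4773, -0.2947, 0.3132]
ee_rot: [0.0, -0.675, 0.738, -0.0]
ft_force: [-0.2, -0.1, -3.3]
opening: 0.0166
```

Request:
step_arm([
  {"jaw": -1,"travel": [2.3,-0.2,0],"roll": 0},
  {"jaw": -1,"travel": [4.1,-0.35,0],"roll": -0.01},
  {"jaw": -1,"travel": [5.5,-0.45,0],"roll": -0.025},
  {"jaw": -1,"travel": [6.5,-0.55,0],"roll": -0.045},
  {"jaw": -1,"travel": [7.2,-0.6,0],"roll": -0.065},
  {"jaw": -1,"travel": [7.5,-0.65,0],"roll": -0.085},
  {"jaw": -1,"travel": [7.6,-0.65,0],"roll": -0.098},
  {"jaw": -1,"travel": [7.6,-0.65,0],"roll": -0.098},
])

```text
t: 26.82
tcp_pos: [0.4785, -0.3688, 0.313]
ee_rot: [-0.0, 0.711, -0.704, 0.0]
ft_force: [-0.0, -0.1, -3.8]
opening: 0.016
```

Run:
```python
from h import *
snap(12,{"scene":(110,20,230,200),"top":(330,100,450,250)})
go((.4787,-.369,.15),-1.562)
```

```text
t 26.925 tcp [ 0.4785 -0.3688  0.3131] yaw -1.5612 tilt [ 1.e-04 -1.e-04 -1.e+00] F [-0.04 -0.79 -3.42] open 0.0166 q [-0.33  0.09  0.35  0.   -1.82  1.91]
travel cm [ 0.02 -0.02 16.31] dist mm 163 roll 0.0007664312119040062
```

View pics/snap12.png

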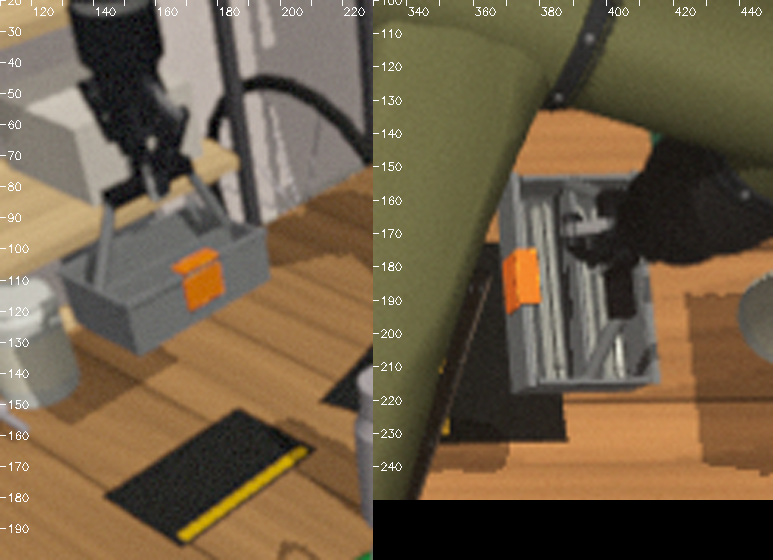

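The caddy hangs level over the mat with all its pegs in, and the latch at scene (170,105) faces the stripe. Descending to about 2 cm above the mat.

Request:
step_arm([
  {"jaw": -1,"travel": [0,0,0.4],"roll": 0},
  {"jaw": -1,"travel": [0,0,1.4],"roll": 0},
  {"jaw": -1,"travel": [0,0,3],"roll": 0},
  {"jaw": -1,"travel": [0,0,5.2],"roll": 0},
  {"jaw": -1,"travel": [0,0,7.9],"roll": 0},
  {"jaw": -1,"travel": [0,0,10.6],"roll": 0},
  {"jaw": -1,"travel": [0,0,13.2],"roll": 0},
  {"jaw": -1,"travel": [0,0,15.5],"roll": 0},
])

```text
t: 27.92
tcp_pos: [0.4779, -0.3687, 0.1558]
ee_rot: [0.0, 0.71, -0.704, -0.001]
ft_force: [-0.5, -0.3, -3.4]
opening: 0.0162
```

Request:
step_arm([
  {"jaw": -1,"travel": [0,0,2],"roll": 0},
  {"jaw": -1,"travel": [0,0,3.5],"roll": 0},
  {"jaw": -1,"travel": [0,0,4.6],"roll": 0},
  {"jaw": -1,"travel": [0,0,5.1],"roll": 0},
  {"jaw": -1,"travel": [0,0,5.3],"roll": 0},
  {"jaw": -1,"travel": [0,0,5.3],"roll": 0},
])

```text
t: 28.68
tcp_pos: [0.4787, -0.3692, 0.1055]
ee_rot: [-0.0, 0.71, -0.704, 0.0]
ft_force: [0.2, 0.4, -3.9]
opening: 0.0163
```

Run:
```python
from h import *
snap(13,{"scene":(110,20,230,200),"top":(330,100,450,250)})
go((.4787,-.369,.086),-1.562)
cov(13,.4785,-.3688,.0088,.0215,{"scene":(135,120,220,210),"top":(335,155,410,245)},"pics/k13.png",MAT)
```

```text
t 28.775 tcp [ 0.4787 -0.3693  0.1056] yaw -1.5616 tilt [ 6.e-04 -9.e-04 -1.e+00] F [-0.56 -0.13 -3.41] open 0.0163 q [-0.33  0.06 -0.07  0.   -1.44  1.91]
travel cm [-0.03 -0.    1.96] dist mm 20 roll 0.0003933417288815022
```

View pics/k13.png

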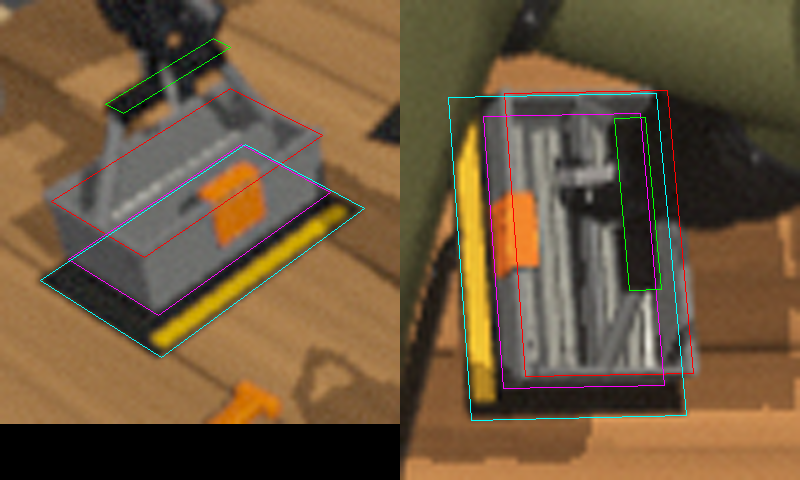

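Run:
```python
from h import *
def z(n,i,b,out,k=9):
    u0,v0,u1,v1=b
    c=cv2.resize(cv2.imread(f"pics/raw_{n}{i}.png")[v0:v1,u0:u1],None,fx=k,fy=k,interpolation=cv2.INTER_CUBIC)
    for u in range(u0,u1,5): cv2.putText(c,str(u),((u-u0)*k,10),0,.33,(255,255,255),1)
    for v in range(v0,v1,5): cv2.putText(c,str(v),(0,(v-v0)*k+4),0,.33,(255,255,255),1)
    cv2.imwrite(out,c)
z("scene",13,(140,128,215,198),"pics/zz1.png");z("top",13,(340,165,410,240),"pics/zz2.png",8)
C=np.array([(.0875,.05),(.0875,-.05),(-.0875,-.05),(-.0875,.05)])
c,s=np.cos(.0088),np.sin(.0088)
for zz in (.0215,.0765):
  X=np.c_[C@np.array([[c,s],[-s,c]])+[.4787,-.3692],[zz]*4];print(zz,proj("scene",X,13).round(1).tolist(),proj("top",X,13).round(1).tolist())
```

```text
0.0215 [[168.1, 186.5], [149.0, 174.5], [185.7, 150.3], [204.7, 160.5]] [[350.3, 176.2], [379.7, 175.7], [384.2, 226.7], [354.0, 227.3]]
0.0765 [[165.0, 174.1], [145.4, 162.3], [183.4, 138.2], [202.9, 148.3]] [[354.2, 172.1], [384.7, 171.4], [389.6, 224.5], [358.1, 225.1]]
```

View pics/zz1.png

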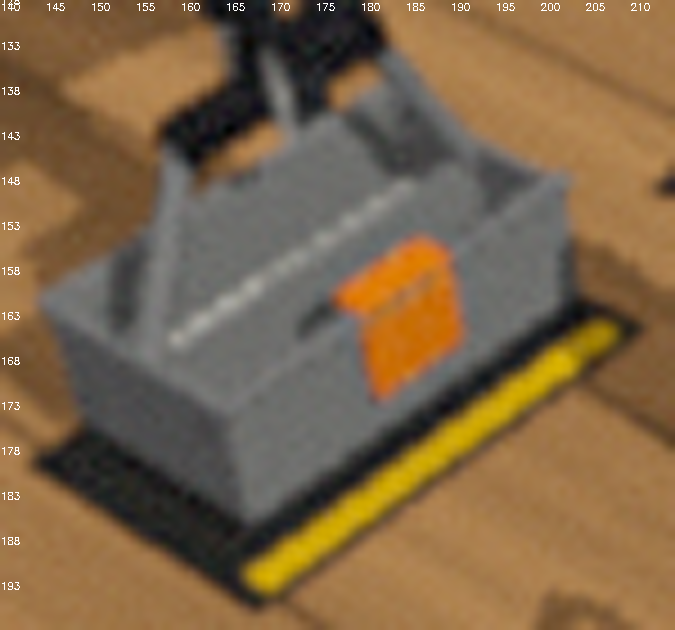

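View pics/zz2.png

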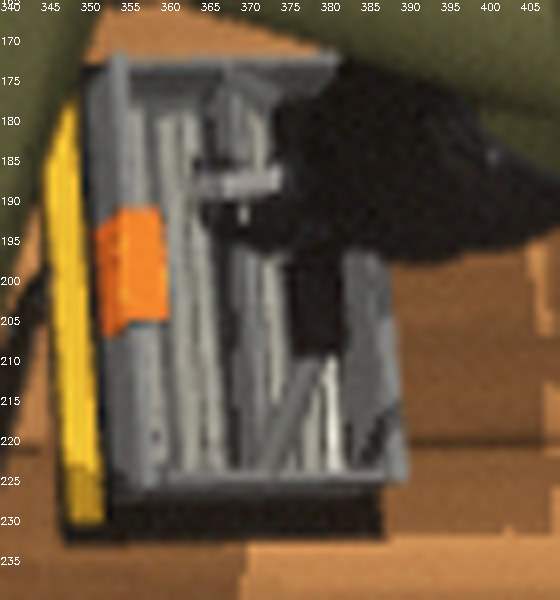

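The measured rim corners match the level model to about 1 px in both views, with caddy and mat concentric. Setting down slowly.

Request:
step_arm([
  {"jaw": -1,"travel": [0,0,0.2],"roll": 0},
  {"jaw": -1,"travel": [0,0,0.5],"roll": 0},
  {"jaw": -1,"travel": [0,0,0.9],"roll": 0},
  {"jaw": -1,"travel": [0,0,1.3],"roll": 0},
  {"jaw": -1,"travel": [0,0,1.55],"roll": 0},
  {"jaw": -1,"travel": [0,0,1.7],"roll": 0},
  {"jaw": -1,"travel": [0,0,1.75],"roll": 0},
  {"jaw": -1,"travel": [0,0,1.75],"roll": 0},
])

```text
t: 29.78
tcp_pos: [0.4784, -0.3691, 0.0875]
ee_rot: [0.0, 0.71, -0.704, 0.0]
ft_force: [0.3, 0.5, -3.9]
opening: 0.0162
```

Request:
step_arm([
  {"jaw": -1,"travel": [0,0,0.06],"roll": 0},
  {"jaw": -1,"travel": [0,0,0.12],"roll": 0},
  {"jaw": -1,"travel": [0,0,0.18],"roll": 0},
  {"jaw": -1,"travel": [0,0,0.18],"roll": 0},
])

```text
t: 30.28
tcp_pos: [0.4784, -0.3691, 0.0861]
ee_rot: [0.0, 0.71, -0.704, 0.0]
ft_force: [-2.1, 1.1, -1.6]
opening: 0.0158
```

Request:
step_arm([
  {"jaw": -1,"travel": [0,0,0.04],"roll": 0},
  {"jaw": -1,"travel": [0,0,0.06],"roll": 0},
  {"jaw": -1,"travel": [0,0,0.06],"roll": 0},
])

```text
t: 30.65
tcp_pos: [0.4784, -0.3692, 0.0861]
ee_rot: [0.0, 0.71, -0.704, 0.0]
ft_force: [-3.4, 4.2, 5.1]
opening: 0.0164
```

It is fully seated. Releasing slowly, then moving up.

Request:
step_arm([
  {"jaw": -0.6,"travel": [0,0,0],"roll": 0},
  {"jaw": -0.4,"travel": [0,0,0],"roll": 0},
  {"jaw": -0.1,"travel": [0,0,0],"roll": 0},
  {"jaw": 0.2,"travel": [0,0,0],"roll": 0},
  {"jaw": 0.3,"travel": [0,0,0],"roll": 0},
  {"jaw": 0.3,"travel": [0,0,-0.5],"roll": 0},
  {"jaw": 0.3,"travel": [0,0,-2],"roll": 0},
  {"jaw": 0.3,"travel": [0,0,-4],"roll": 0},
])

```text
t: 31.65
tcp_pos: [0.4784, -0.3692, 0.1266]
ee_rot: [0.0, 0.71, -0.704, 0.0]
ft_force: [0.2, -0.6, 0.7]
opening: 0.0553
```

Request:
step_arm([
  {"jaw": 0.3,"travel": [0,0,-4],"roll": 0},
  {"jaw": 0.3,"travel": [0,0,-9],"roll": 0},
  {"jaw": 0.3,"travel": [0,0,-14],"roll": 0},
  {"jaw": 0.3,"travel": [0,0,-16],"roll": 0},
  {"jaw": 0.3,"travel": [0,0,-16],"roll": 0},
])

```text
t: 32.28
tcp_pos: [0.4789, -0.3695, 0.2886]
ee_rot: [-0.001, 0.71, -0.704, 0.003]
ft_force: [0.2, -0.7, -0.0]
opening: 0.0553
```

Run:
```python
from h import *
snap(14,{"scene":(110,20,230,200),"top":(330,100,450,250)})
go((.4787,-.369,.086),-1.562)
cov(14,.4787,-.369,.0088,.003,{"scene":(135,120,220,210),"top":(335,155,410,245)},"pics/k14.png",MAT)
cv2.imwrite("pics/full14.png",np.hstack([cv2.resize(cv2.imread(f"pics/raw_{n}14.png"),(400,300)) for n in("scene","top")]))
```

```text
t 32.375 tcp [ 0.4784 -0.3688  0.2848] yaw -1.5615 tilt [-5.e-04  0.e+00 -1.e+00] F [ 0.13 -0.33 -0.21] open 0.0551 q [-0.33  0.08  0.28 -0.   -1.77  1.91]
travel cm [ 0.03 -0.03 19.88] dist mm 199 roll 0.0005201798498779553
```

View pics/k14.png

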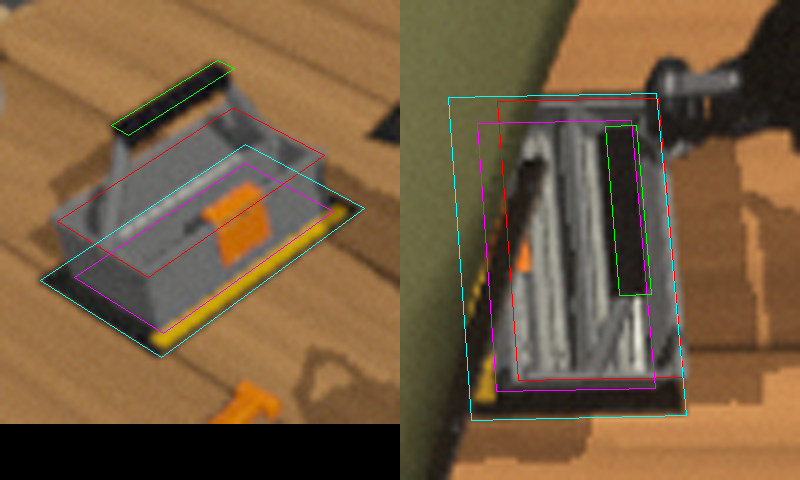

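View pics/full14.png

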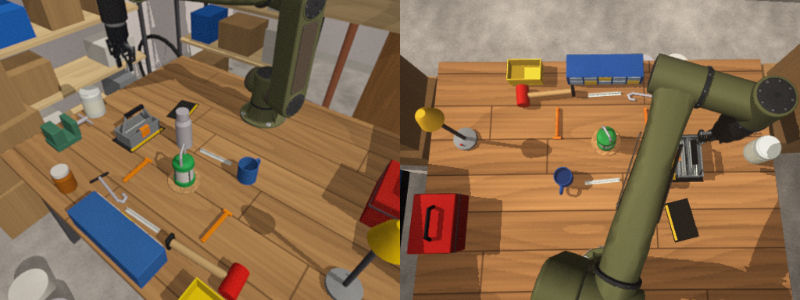

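The caddy is down with its pegs in. I clear the arm for an unobstructed check.

Request:
step_arm([
  {"jaw": 0.3,"travel": [-2,0,0],"roll": 0},
  {"jaw": 0.3,"travel": [-7,0,0],"roll": 0},
  {"jaw": 0.3,"travel": [-13,0,0],"roll": 0},
  {"jaw": 0.3,"travel": [-19,0,0],"roll": 0},
  {"jaw": 0.3,"travel": [-25,0,0],"roll": 0},
  {"jaw": 0.3,"travel": [-31,0,0],"roll": 0},
  {"jaw": 0.3,"travel": [-37,0,0],"roll": 0},
  {"jaw": 0.3,"travel": [-43,0,0],"roll": 0},
])

```text
t: 33.38
tcp_pos: [0.4732, 0.0632, 0.2843]
ee_rot: [0.0, 0.711, -0.704, -0.0]
ft_force: [1.1, -0.1, -0.5]
opening: 0.0551
```

Request:
step_arm([
  {"jaw": 0.3,"travel": [-6,0,0],"roll": 0},
  {"jaw": 0.3,"travel": [-12,0,0],"roll": 0},
  {"jaw": 0.3,"travel": [-18,0,0],"roll": 0},
  {"jaw": 0.3,"travel": [-24,0,0],"roll": 0},
  {"jaw": 0.3,"travel": [-28,0,0],"roll": 0},
  {"jaw": 0.3,"travel": [-28,0,0],"roll": 0},
])

```text
t: 34.12
tcp_pos: [0.4701, 0.3434, 0.2822]
ee_rot: [0.002, 0.712, -0.703, 0.0]
ft_force: [0.0, -0.4, -0.5]
opening: 0.0554
```

Run:
```python
from h import *
snap(15,{"scene":(110,20,230,200),"top":(330,100,450,250)})
go((.4787,-.369,.086),-1.562)
cov(15,.4787,-.369,.0088,.003,{"scene":(135,120,220,210),"top":(335,155,410,245)},"pics/k15.png",MAT)
cv2.imwrite("pics/full15.png",np.hstack([cv2.resize(cv2.imread(f"pics/raw_{n}15.png"),(400,300)) for n in("scene","top")]))
lov(15,.5565,-.0215,.006,{"scene":(205,160,265,255),"top":(235,145,300,205)},"pics/l15.png")
def z(n,i,b,out,k=9):
    u0,v0,u1,v1=b
    c=cv2.resize(cv2.imread(f"pics/raw_{n}{i}.png")[v0:v1,u0:u1],None,fx=k,fy=k,interpolation=cv2.INTER_CUBIC)
    for u in range(u0,u1,5): cv2.putText(c,str(u),((u-u0)*k,10),0,.33,(255,255,255),1)
    for v in range(v0,v1,5): cv2.putText(c,str(v),(0,(v-v0)*k+4),0,.33,(255,255,255),1)
    return c
a=z("scene",15,(140,135,215,200),"",5);b=z("top",15,(338,165,400,240),"",7);H=max(len(a),len(b))
cv2.imwrite("pics/zz15.png",np.hstack([cv2.copyMakeBorder(c,0,H-len(c),0,0,cv2.BORDER_CONSTANT) for c in(a,b)]))
```

```text
t 34.225 tcp [0.471  0.3411 0.2841] yaw -1.5604 tilt [ 0.0016  0.001  -1.    ] F [-0.3   0.09  1.04] open 0.0559 q [ 0.97  0.02  0.21  0.   -1.77  0.61]
travel cm [ 7.098e+01 -5.000e-02  1.992e+01] dist mm 737 roll 0.0015703538958149466
```

View pics/k15.png

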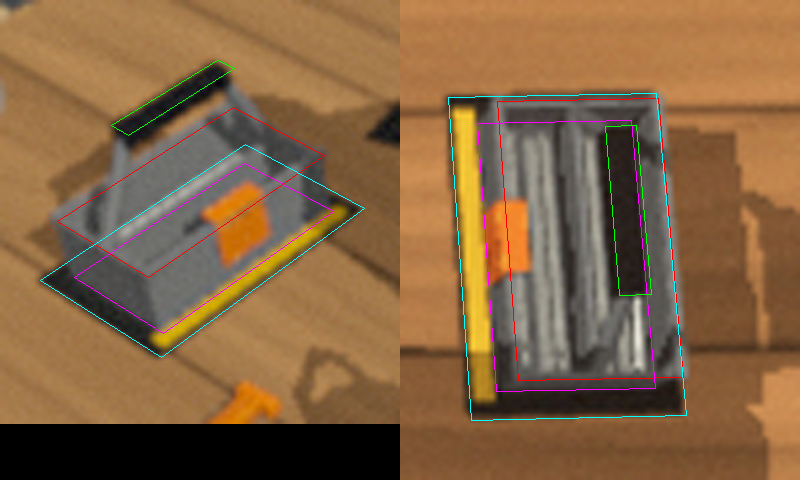

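View pics/zz15.png

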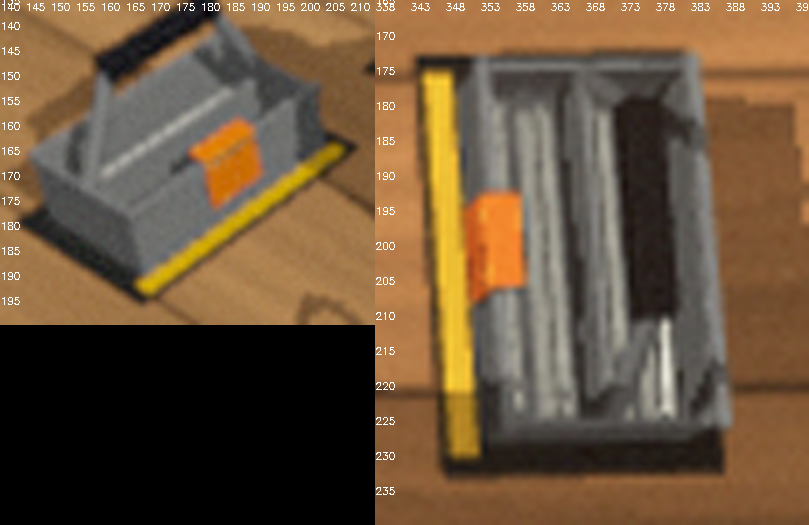

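View pics/full15.png

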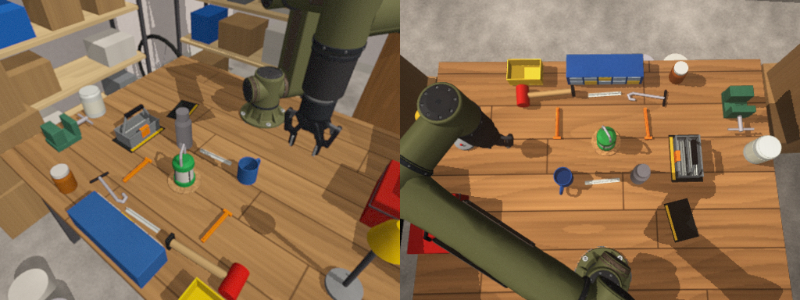

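View pics/l15.png

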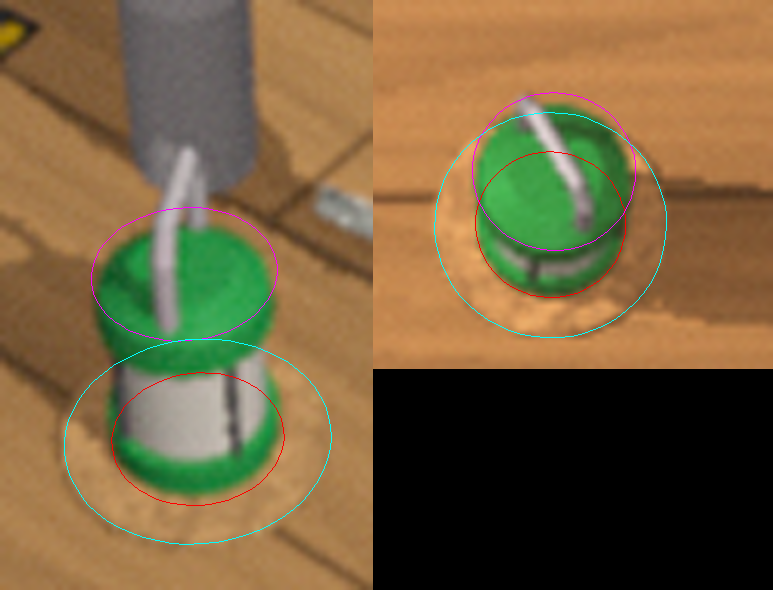

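Run:
```python
from h import *
def mk(p,L,z):
    c,s=np.cos(p[2]),np.sin(p[2]);L=np.array(L);return np.c_[L@np.array([[c,s],[-s,c]])+p[:2],[z]*len(L)]
Lt=[(.0875,.05),(.0875,-.05),(-.0875,-.05)];t=[(353,173.3),(384,172.6),(388.4,225.7)]
Ls=[(.0875,-.05),(.0875,.05),(-.0875,.05)];s=[(146.4,166),(166,176.6),(204.4,152)]
for m in("t","s","ts"):
  f=lambda p:np.r_[(proj("top",mk(p,Lt,.058),15)-t).ravel()*("t" in m),(proj("scene",mk(p,Ls,.058),15)-s).ravel()*("s" in m)]
  r=least_squares(f,(.4787,-.369,0));print(m,r.x.round(4),np.abs(r.fun).max().round(2))
```

```text
t [ 0.4788 -0.3712  0.0068] 0.49
s [ 0.4749 -0.3719 -0.0056] 0.77
ts [ 0.4773 -0.3711  0.0059] 1.29
```

Run:
```python
import cv2,numpy as np
a=cv2.imread("pics/raw_scene0.png").astype(int);b=cv2.imread("pics/raw_scene15.png").astype(int)
at=cv2.imread("pics/raw_top0.png");bt=cv2.imread("pics/raw_top15.png")
for n,(u0,v0,u1,v1) in dict(mallet=(145,105,228,138),peg=(238,114,286,126),puller=(288,112,345,137),op1=(195,136,208,180),op2=(310,136,324,180),mug=(194,212,224,250),peg6=(234,226,284,240),flask=(292,208,324,238)).items():
    A=cv2.cvtColor(at[v0:v1,u0:u1],6).astype(np.float32);B=cv2.cvtColor(bt[v0:v1,u0:u1],6).astype(np.float32)
    print(n,np.round(cv2.phaseCorrelate(A,B),2))
from rig import ctrl
ctrl.close_job();print(ctrl.get_obs()["t"])
```

```text
Traceback (most recent call last):
ValueError: setting an array element with a sequence. The requested array has an inhomogeneous shape after 1 dimensions. The detected shape was (2,) + inhomogeneous part.
```

Run:
```python
import cv2,numpy as np
at=cv2.imread("pics/raw_top0.png");bt=cv2.imread("pics/raw_top15.png")
for n,(u0,v0,u1,v1) in dict(mallet=(145,105,228,138),peg=(238,114,286,126),puller=(288,112,345,137),op1=(195,136,208,180),op2=(310,136,324,180),mug=(194,212,224,250),peg6=(234,226,284,240),flask=(292,208,324,238)).items():
    A=cv2.cvtColor(at[v0:v1,u0:u1],6).astype(np.float32);B=cv2.cvtColor(bt[v0:v1,u0:u1],6).astype(np.float32)
    print(n,np.round(cv2.phaseCorrelate(A,B)[0],2))
from rig import ctrl
ctrl.close_job();print(ctrl.get_obs()["t"])
```

```text
mallet [ 0.02 -0.01]
peg [0.03 0.04]
puller [0.02 0.46]
op1 [0.42 0.51]
op2 [0.62 0.43]
mug [0.03 0.06]
peg6 [0.16 0.65]
flask [-0.17  0.06]
the job is handed in; nothing more can be done
the job is handed in; nothing more can be done
```

I moved the lantern by its bail from the mat to the cork disc. I then carried the caddy level over the flask and lantern onto the freed mat, and handed the job in at about 34 s.

**Lantern:** it stands upright on the disc, within about 3 mm of the middle.

**Caddy:** it sits about 2 mm from the mat's centre by the two-view fit and about 0.2° off square. The latch is on the yellow-stripe side, and the pegs look to be all in, though I did not count them one by one. The scene view alone disagreed slightly, at about 5 mm and 0.8° off.

**What did not go as expected:**
- **First bail grasp:** it closed empty, without moving the lantern. In the images the fingertips were about 29 mm higher than the reported TCP, so I corrected for that offset and the second grasp held.
- **Caddy set-down:** it pressed on the mat with about 9 N, counting the caddy's own weight.
- **Bystanders:** in the top view the loose pegs, mallet, puller, mug and flask showed image shifts of 0.7 px or less (under about 2 mm). I take this as image noise rather than movement. It was printed by the same script that handed the job in, so I did not look into it further.

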